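Refit the split bearing caps of a rocker shaft and test its swing

ROBOT

A 6-joint arm with a two-finger parallel gripper is mounted at the origin on a cart in front of the work surface, level with it; the furniture and walls round the work are solid. World frame = base frame: x ahead of the robot, y to its left, z up, the work surface at z = 0. Lengths are in m, angles in degrees, forces in N, time in s.
With the tool pointing down it reaches from about 0.3 to 0.875 m from the base axis. Payload 4.2 kg.
Tool frame: the origin (TCP) lies between the finger pads; the fingertips stand 19 mm ahead of it and the grasp point (between the pads) is the TCP (manip.tip_reach is the distance from the TCP to the fingertips, in m); z points along the fingers, y is the direction in which the jaws open and shut (so a half turn about z gives the same grasp; the last joint's range is limited). The gripper opens to 85 mm and grips with 20 to 120 N. Pads are 22 mm wide; open, the fingers measure 114 mm over their backs; the gripper's body (76 mm by 85 mm) begins 54 mm behind the grasp point. The pads swing forward as they close: fully open they stand 13 mm farther back than shut.
Start: joints at [69.958, 18.312, 89.639, -0, 72.044, -1.146], TCP at [0.186, 0.544, 0.25] pointing down, gripper open.
Joint ranges: [-177.97, 177.97], [-48.28, 115.42], [12.27, 149.76], [-77.06, 257.06], [2.81, 150.46], [-146.56, 146.56]. Speed limits (degrees/s): [147.25, 147.25, 180, 180, 180, 180].

INTERFACE

Orientations are given as [roll, pitch, yaw] about the fixed x, y, z axes, in that order (R = Rz(yaw) Ry(pitch) Rx(roll)).
In Python, from rig import status, imaging, ticket, spotter, manip gives the robot as it stands.
- The arm moves only by the tool play_rows, never from a script. Its arguments are lists of equal length, an entry for each row: "slide": the shift along the tool's x, y, z in cm, a list of three; "twist": the turn about the tool's z in degrees; "grip": the opening in per cent of the stroke, from 0 (shut) to 100 (fully open). In form: {"slide": [[dx, dy, dz], ...], "twist": [twist, ...], "grip": [grip, ...]}. A call has exactly 8 rows; each row shifts and turns the commanded pose from where the row before left it, along the tool's axes as they then stand; what a row does not reach is not made up. A row lasts 1/8 s, in which the tool goes at most 62.5 mm and 10.7 degrees, less where a joint would pass 70% of its speed; a pose out of reach is approached as far as the arm can. A call is refused whole if a number of a shift passes 6.25 or a number of a turn 10.7, either way. A call with a gripper value outside its range is refused whole. The fingers move at their own pace and stop on an object; "force" is the grip in N (left out, the last holds). Time passes only in rows, so rows that do not move let the fingers close, or fill a call up. It gives the time, the measured TCP pose, the force and the opening at its end, in the units of the state.
- status.get_obs(): the state, without advancing time (a new reading comes with each control period).
- imaging.read_camera(name): name is "side" or "top" or "wrist"; returns a dict with "image" (400x640x3 uint8, red, green, blue), "intrinsics" (3x3 intrinsics, pixels), "extrinsics" (4x4, takes a point from world to camera coordinates). Camera axes: x right, y down, z forward; pixel columns grow to the right and rows downward; lengths in m; the calibration is good to about 2 mm. A picture is of the moment at which its call begins. There is no depth.
- ticket.finish_job(): hands the job in, once; it reports no verdict.
Trained networks look in the newest picture that a camera, given by its name, has taken for a name from the list of things; names that differ only in an ending like _2 or _b are one class to them, and where a whole thing is asked for, a point or a joint stands for the part that bears it (a point fixed in the world has none). Each returns a list of dicts, best first, with "confidence" (0 to 1); they miss things now and then, are a little off and sometimes report something else, mostly with a low value. They report only what shows in the picture. A call takes as long as a camera call.
- spotter.boxes_of(camera, target): "xyz" ([x, y, z] in m, in world coordinates, good to about 4 mm: the middle of the surface that is visible of it).
The state is a dict: "t": time; "qpos": joint angles; "qvel": joint speeds; "effort": joint torques, N m; "eef_pos": TCP position; "orientation": TCP orientation; "contact_force": force on the tool from outside, world axes, zero at the start; "wrist_torque": the same for the moment, N m; "width": finger opening in m.
Only numpy, scipy, OpenCV 4.12 (cv2) and the standard library are available. Lean on these libraries where they do the work, as an engineer would, in place of code of your own. Each camera call takes 0.05 s, during which the arm holds its last target. There are 200 camera calls.

TASK

Rebuild the rocker shaft's bearings: put each loose bearing cap on the bench (two to four of them) back on the one pedestal it was split from, the one whose end slots match the cap's tongues, so that it drops fully home and sits level. Once all of them are home, swing the hinged keeper frame over the caps until it is fully closed, then swing the rocker arm by its handle all the way to its rear stop and all the way back to its front stop to feel that the shaft does not bind, and leave everything so. Do not knock over the oil can that stands by the machine.

Things in the scene. Friction and masses are not known exactly. Their poses are not given: they have to be found in the camera images.
- cap_a_mid (a point): Loose grey bearing cap a (may be absent), 82 x 38 x 52 mm, 0.2 to 0.4 kg, upright on its split face. Point at its centre, 26 mm above its underside; x along its length, y along its bore, z up. Body 56 x 38 x 26 mm; on it a grip boss 24 (x) x 30 (y) x 26 mm high. A tongue 12 mm wide, 14 high sticks out 13 mm at each end, centred at y = 0 mm (-x end), 0 mm (+x end): straight bar, fits either way round.
- seat_a (a point): Pedestal a, the fixed lower half of cap a: middle of its split face, 46 mm above the bench. x across the shaft, y along it, z up. Slots in its end walls for tongues at y = 0 mm (-x end), 0 mm (+x end). With cap a home, the cap's centre is 26 mm above this point and its x axis along this x (or opposite).
- cap_b_mid (a point): Loose grey bearing cap b (may be absent), 82 x 38 x 52 mm, 0.2 to 0.4 kg, upright on its split face. Point at its centre, 26 mm above its underside; x along its length, y along its bore, z up. Body 56 x 38 x 26 mm; on it a grip boss 24 (x) x 30 (y) x 26 mm high. A tongue 12 mm wide, 14 high sticks out 13 mm at each end, centred at y = +9 mm (-x end), +9 mm (+x end): both on one side, fits one way round only.
- seat_b (a point): Pedestal b, the fixed lower half of cap b: middle of its split face, 46 mm above the bench. x across the shaft, y along it, z up. Slots in its end walls for tongues at y = +9 mm (-x end), +9 mm (+x end). With cap b home, the cap's centre is 26 mm above this point and its x axis along this x.
- cap_c_mid (a point): Loose grey bearing cap c (may be absent), 82 x 38 x 52 mm, 0.2 to 0.4 kg, upright on its split face. Point at its centre, 26 mm above its underside; x along its length, y along its bore, z up. Body 56 x 38 x 26 mm; on it a grip boss 24 (x) x 30 (y) x 26 mm high. A tongue 12 mm wide, 14 high sticks out 13 mm at each end, centred at y = +9 mm (-x end), -9 mm (+x end): diagonal, fits either way round.
- seat_c (a point): Pedestal c, the fixed lower half of cap c: middle of its split face, 46 mm above the bench. x across the shaft, y along it, z up. Slots in its end walls for tongues at y = +9 mm (-x end), -9 mm (+x end). With cap c home, the cap's centre is 26 mm above this point and its x axis along this x (or opposite).
- cap_d_mid (a point): Loose grey bearing cap d (may be absent), 82 x 38 x 52 mm, 0.2 to 0.4 kg, upright on its split face. Point at its centre, 26 mm above its underside; x along its length, y along its bore, z up. Body 56 x 38 x 26 mm; on it a grip boss 24 (x) x 30 (y) x 26 mm high. A tongue 12 mm wide, 14 high sticks out 13 mm at each end, centred at y = -9 mm (-x end), +9 mm (+x end): other diagonal, fits either way round.
- seat_d (a point): Pedestal d, the fixed lower half of cap d: middle of its split face, 46 mm above the bench. x across the shaft, y along it, z up. Slots in its end walls for tongues at y = -9 mm (-x end), +9 mm (+x end). With cap d home, the cap's centre is 26 mm above this point and its x axis along this x (or opposite).
- bed: Machine bed, fixed; origin under the middle of the row of four pedestals (84 x 40 mm, 50 mm apart along y, in any order). x away from the robot, y along the shaft, z up. Walls 12 mm high and 12 mm thick rise at each pedestal's x ends, 60 mm apart, each with a 16 mm wide slot for a tongue; play about 2 mm each way. A wrong or turned cap stays on the walls, 12 mm too high.
- keeper (a joint): Hinge angle of the keeper frame, rad: 0 = closed flat, its cross bar 1.5 mm above the tops of caps that are home (it cannot close over a cap that is not); grows as it opens up and away from the robot, to 2.0. Stiff hinge, stays where it is left; 3 to 6 N at the handle.
- keeper_grip (a point): Middle of the keeper's handle: steel rod, 13 mm diameter, parallel to the shaft, 76 mm free between its side bars, 105 mm from the hinge axis, 42 mm clear between it and the cross bar. Closed, it lies on the robot's side of the pedestals, 103.5 mm above the bench. Open, the keeper stands up to 215 mm above the bench behind the shaft.
- keeper_hinge (a point): Point on the keeper's hinge axis behind the middle of the handle, 103.5 mm above the bench, with the bed's axes. The handle is at this point + 105 mm * (-cos(angle) along x, sin(angle) along z).
- rocker_arm (a joint): Angle of the rocker arm with its shaft, rad: 0 = at the front stop, leaning 1.0 rad from upright towards the robot; 2.0 = at the rear stop, leaning 1.0 rad away. Stays where it is left; 1 to 3 N at the handle.
- rocker_grip (a point): Middle of the rocker arm's handle: steel rod, 13 mm diameter, 50 mm long, parallel to the shaft, sticking out to the left (+y of the bed) from the arm's end, 105 mm from the shaft axis.
- rocker_hinge (a point): Point on the shaft axis, 46 mm above the bench, level with the middle of the arm's handle, with the bed's axes. The handle is at this point + 105 mm * (sin(angle - 1) along x, cos(angle - 1) along z).
- oil_can: Red thumb oiler, a bystander behind the machine (another stands at the back of the bench): 56 mm wide, 147 mm tall with its spout; origin under its middle.

How it is judged:
By the outcome, as a careful person would: the job done as asked, in the order asked, and still so for the second after the job is handed in, with the robot touching nothing.
Of cap_a, cap_b, cap_c, cap_d only 2 to 4 are there at a start; the rules pass over those that are not, and their reading is None.
At some moment in a run one of cap_a, cap_b, cap_c, cap_d may be knocked a few centimetres aside while the robot is not near it.
Once in a run the grip may slacken for a moment while it holds something.
It also fails if it takes over 210 s, if anything falls off the work surface, if the arm or the gripper's body presses on something with over 40 N, if the wrist force passes 120 N, or if a joint passes its speed limit or range.

## Working session

There is one attempt and no reset: what is moved stays moved. The work goes in short steps, Python scripts to look and compute and a tool call to move; the robot and the scene stay as the last step left them, time stands still between calls to the robot, and variables do not carry over. Pictures are saved under pics/ and viewed, about 12 in all and at most 16, crops included, and the job is handed in when it is done.

Besides the shell and the picture viewer there is one more tool, called as a command line: name --pt "numbers of a row" for each row, then --argument value for the rest. play_rows: Moves the arm, as the interface text tells. Its arguments: {"type":"object","properties":{"slide":{"type":"array"},"twist":{"type":"array"},"grip":{"type":"array"},"force":{"type":"number"}},"required":["slide","twist","grip"]}

```bash
ls; mkdir -p pics; python3 - <<'E'
from rig import status, imaging, spotter, manip
import cv2
o=status.get_obs();print(o)
for c in ['side','top']:
    r=imaging.read_camera(c);cv2.imwrite(f'pics/{c}0.png',r['image'][:,:,::-1])
    print(c,r['intrinsics'].round(1).tolist(),r['extrinsics'].round(4).tolist())
    for n in ['cap_a_mid','seat_a','keeper_grip','rocker_grip','oil_can','bed']:
        print(n,[( [round(float(x),3) for x in d['xyz']],round(d['confidence'],2)) for d in spotter.boxes_of(c,n)])
E
```

```text
pics
{'t': 0.0, 'qpos': array([ 6.99597631e+01,  1.83507426e+01,  8.97053787e+01, -2.15706424e-04,
        7.20447785e+01, -1.14451566e+00]), 'qvel': array([-0.01609798, -0.01387421, -0.05573358,  0.12459522,  0.0032127 ,
        0.05797316]), 'effort': array([-5.38196982e-04, -4.15533078e+01, -2.34161443e+01, -9.63711841e-06,
        8.12016689e-03,  1.39023163e-05]), 'eef_pos': array([0.18604798, 0.54360374, 0.2494982 ]), 'orientation': array([-1.79899116e+02, -1.81035191e-03,  1.61104344e+02]), 'contact_force': array([-0.24050168,  1.05040728, -0.03745485]), 'wrist_torque': array([ 0.00774353, -0.01526527, -0.02108788]), 'width': 0.08532409478969911}
side [[478.6, 0.0, 322.3], [0.0, 478.6, 191.2], [0.0, 0.0, 1.0]] [[0.9992, 0.0375, 0.0127, -0.5205], [0.0304, -0.5215, -0.8527, 0.0286], [-0.0253, 0.8524, -0.5222, 1.4109], [0.0, 0.0, 0.0, 1.0]]
cap_a_mid [([0.558, -0.391, 0.027], 0.86)]
seat_a [([0.479, -0.115, 0.043], 0.88), ([0.474, -0.052, 0.044], 0.79), ([0.547, -0.043, 0.156], 0.49), ([0.493, -0.003, 0.048], 0.47), ([0.468, 0.053, 0.045], 0.44), ([0.428, -0.268, 0.023], 0.35)]
keeper_grip [([0.547, -0.049, 0.154], 0.65)]
rocker_grip [([0.476, 0.088, 0.052], 0.76)]
oil_can [([0.645, -0.154, 0.038], 0.61)]
bed [([0.499, -0.059, 0.054], 0.95)]
top [[496.3, 0.0, 320.5], [0.0, 496.3, 199.7], [0.0, 0.0, 1.0]] [[-0.0122, -0.9999, 0.0042, -0.1209], [-0.9966, 0.0118, -0.0811, 0.5458], [0.0811, -0.0052, -0.9967, 1.4395], [0.0, 0.0, 0.0, 1.0]]
cap_a_mid [([0.56, -0.377, 0.025], 0.54)]
seat_a [([0.492, -0.095, 0.041], 0.78), ([0.472, 0.001, 0.045], 0.71), ([0.475, -0.048, 0.049], 0.61), ([0.471, 0.051, 0.046], 0.56)]
keeper_grip [([0.545, -0.019, 0.156], 0.89), ([0.441, -0.362, 0.025], 0.38)]
rocker_grip [([0.479, 0.047, 0.057], 0.66)]
oil_can [([0.489, -0.0, 0.053], 0.73), ([0.642, -0.137, 0.043], 0.58)]
bed [([0.49, -0.004, 0.05], 0.92)]
```

```bash
python3 - <<'E'
import cv2
a=cv2.imread('pics/top0.png');cv2.imwrite('pics/t1.png',a)
b=cv2.imread('pics/side0.png')
cv2.imwrite('pics/s1.png',cv2.resize(b,(800,500),interpolation=cv2.INTER_CUBIC))
cv2.imwrite('pics/t1.png',cv2.resize(a,(800,500),interpolation=cv2.INTER_CUBIC))
E
```

```text
(no output)
```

View pics/t1.png

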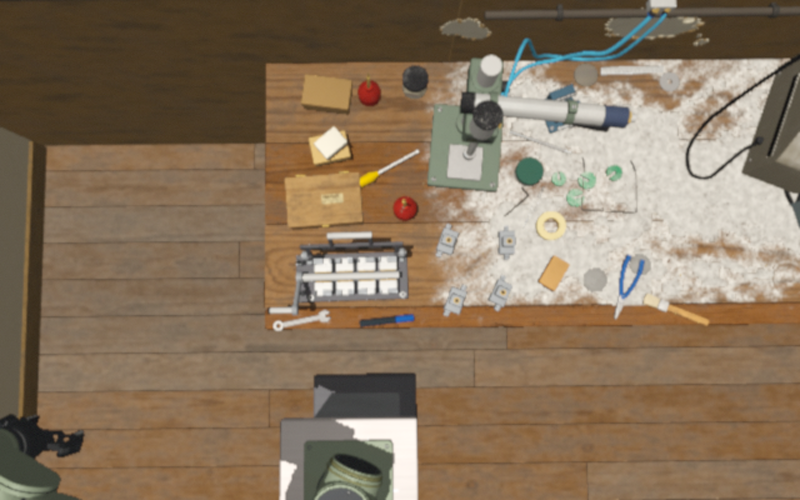

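View pics/s1.png

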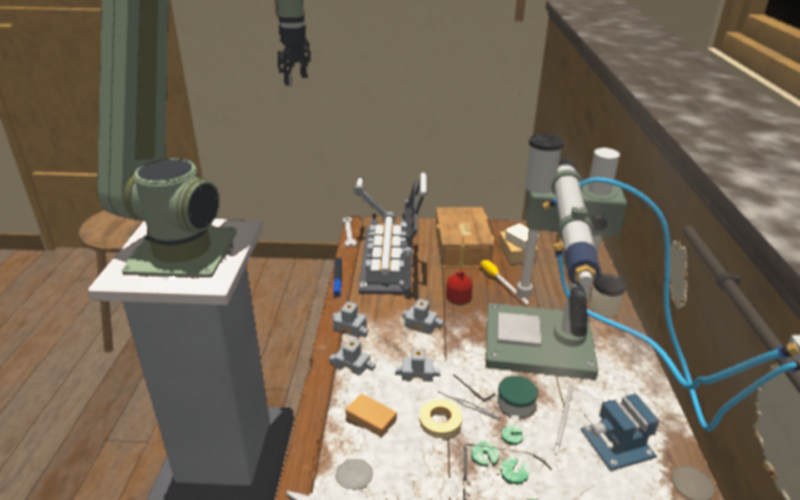

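```bash
cat > h.py <<'E'
from rig import status, imaging, spotter, manip, ticket
import numpy as np, cv2
from scipy.spatial.transform import Rotation as Ro
np.set_printoptions(precision=4,suppress=True)
def unproj(r,u,v,z):
    K=r['intrinsics'];E=r['extrinsics'];R=E[:3,:3];t=E[:3,3]
    c=-R.T@t; d=R.T@np.linalg.inv(K)@np.array([u,v,1.])
    return c+d*(z-c[2])/d[2]
def proj(r,p):
    E=r['extrinsics'];q=r['intrinsics']@(E[:3,:3]@np.array(p)+E[:3,3]);return q[:2]/q[2]
def shot(c,f=None):
    r=imaging.read_camera(c)
    if f: cv2.imwrite(f'pics/{f}.png',r['image'][:,:,::-1])
    return r
def pose():
    o=status.get_obs();return np.array(o['eef_pos']),Ro.from_euler('xyz',o['orientation'],degrees=True),o
def to(p=None,yaw=None,rpy=None):
    """tool-frame displacement (cm) at present orientation, and twist needed. yaw: tool rpy [180,0,yaw]"""
    e,R,o=pose()
    d=R.inv().apply(np.array(p)-e)*100
    print('t %.1f eef %s rpy %s w %.4f F %s'%(o['t'],e.round(4),np.array(o['orientation']).round(2),o['width'],np.array(o['contact_force']).round(1)))
    print('slide cm',d.round(2),end=' ')
    if yaw is not None:
        dy=(yaw-o['orientation'][2]+90)%180-90
        print('twist(mod180)',round(-dy,2),'q6',round(o['qpos'][5],1),end='')
    print()
E
python3 - <<'E'
from h import *
r=shot('top')
for p in [(447,240),(507,241),(456,301),(500,293),(405,207)]: print(unproj(r,p[0]/1.25,p[1]/1.25,0.04))
w=shot('wrist');E=w['extrinsics'];print(w['intrinsics'])
e,R,o=pose();c=-E[:3,:3].T@E[:3,3];print('cam in tool',R.inv().apply(c-e),'cam R in tool',(R.inv().as_matrix()@E[:3,:3].T))
to([0.46,-0.22,0.30],yaw=180)
E
```

```text
[ 0.5642 -0.2359  0.04  ]
[ 0.5602 -0.3758  0.04  ]
[ 0.4222 -0.2541  0.04  ]
[ 0.4394 -0.3564  0.04  ]
[ 0.643  -0.1389  0.04  ]
[[323.4423   0.     324.1879]
 [  0.     323.4423 194.8186]
 [  0.       0.       1.    ]]
cam in tool [ 0.0707  0.0011 -0.1232] cam R in tool [[-0.0005 -0.9608 -0.2772]
 [ 1.     -0.0005  0.0001]
 [-0.0003 -0.2772  0.9608]]
t 0.8 eef [0.1862 0.544  0.2504] rpy [179.99  -0.   161.1 ] w 0.0854 F [-0.5  0.1  0.1]
slide cm [-50.65 -63.42  -4.97] twist(mod180) -18.9 q6 -1.1
```

play_rows --pt "-3.2 -4 -0.3" --pt "-3.2 -4 -0.3" --pt "-3.2 -4 -0.3" --pt "-3.2 -4 -0.3" --pt "-3.2 -4 -0.3" --pt "-3.2 -4 -0.3" --pt "-3.2 -4 -0.3" --pt "-3.2 -4 -0.3" --twist '[0,0,0,0,0,0,0,0]' --grip '[100,100,100,100,100,100,100,100]'

```text
t: 1.8
eef_pos: [0.3251, 0.1569, 0.2747]
orientation: [179.9, 0.1, 161.1]
contact_force: [0.3, 0.1, 0.4]
width: 0.0852
```

play_rows --pt "-3.2 -4 -0.3" --pt "-3.2 -4 -0.3" --pt "-3.2 -4 -0.3" --pt "-3.2 -4 -0.3" --pt "-3.2 -4 -0.3" --pt "-3.2 -4 -0.3" --pt "-3.2 -4 -0.3" --pt "-3.2 -4 -0.3" --twist '[0,0,0,0,0,0,0,0]' --grip '[100,100,100,100,100,100,100,100]'

```text
t: 2.8
eef_pos: [0.4637, -0.229, 0.2985]
orientation: [180.0, 0.0, 161.1]
contact_force: [1.3, 0.6, -0.2]
width: 0.0853
```

play_rows --pt "0 0 0" --pt "0 0 0" --pt "0 0 0" --pt "0 0 0" --pt "0 0 0" --pt "0 0 0" --pt "0 0 0" --pt "0 0 0" --twist '[10.2,10.2,10.2,10.2,10.2,10.2,9.9,0]' --grip '[100,100,100,100,100,100,100,100]'

```text
t: 3.8
eef_pos: [0.4633, -0.2273, 0.2983]
orientation: [180.0, -0.0, 90.1]
contact_force: [0.6, -0.1, 1.3]
width: 0.0855
```

```bash
python3 - <<'E'
from h import *
r=shot('wrist','w1')
cv2.imwrite('pics/w1r.png',cv2.rotate(cv2.imread('pics/w1.png'),cv2.ROTATE_90_COUNTERCLOCKWISE)[:600] if 0 else cv2.imread('pics/w1.png'))
for n in ['cap_a_mid','seat_a','keeper_grip','rocker_grip','oil_can']:
    print(n,[( [round(float(x),3) for x in d['xyz']],round(d['confidence'],2),proj(r,d['xyz']).astype(int).tolist()) for d in spotter.boxes_of('wrist',n)])
to([0.46,-0.22,0.30],yaw=90)
E
```

```text
cap_a_mid [([0.554, -0.373, 0.029], 0.85, [390, 269])]
seat_a [([0.475, -0.066, 0.044], 0.73, [336, 12]), ([0.495, -0.099, 0.048], 0.72, [354, 45])]
keeper_grip [([0.541, -0.112, 0.154], 0.87, [427, 41]), ([0.555, -0.371, 0.027], 0.56, [391, 266])]
rocker_grip [([0.485, -0.089, 0.052], 0.61, [345, 35])]
oil_can [([0.641, -0.136, 0.047], 0.78, [486, 83])]
t 4.1 eef [ 0.4634 -0.2273  0.2983] rpy [180.    -0.01  90.06] w 0.0854 F [-1.   0.1  0.6]
slide cm [ 0.73 -0.34 -0.17] twist(mod180) 0.06 q6 -27.5
```

View pics/w1.png

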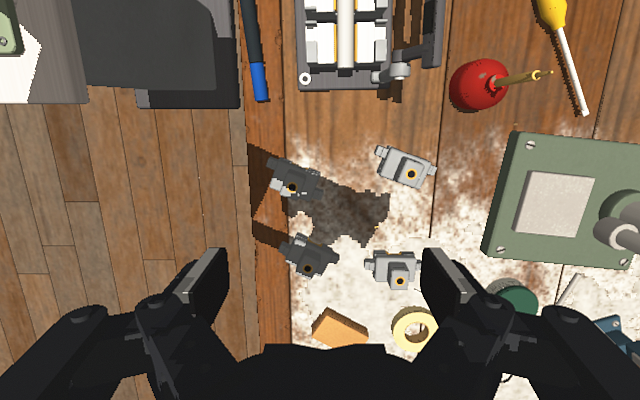

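```bash
python3 - <<'E'
import cv2
a=cv2.imread('pics/w1.png')[135:300,250:450]
a=cv2.convertScaleAbs(a,alpha=1.3,beta=25)
cv2.imwrite('pics/w1c.png',cv2.resize(a,None,fx=3.6,fy=3.6,interpolation=cv2.INTER_CUBIC))
E
```

```text
(no output)
```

View pics/w1c.png

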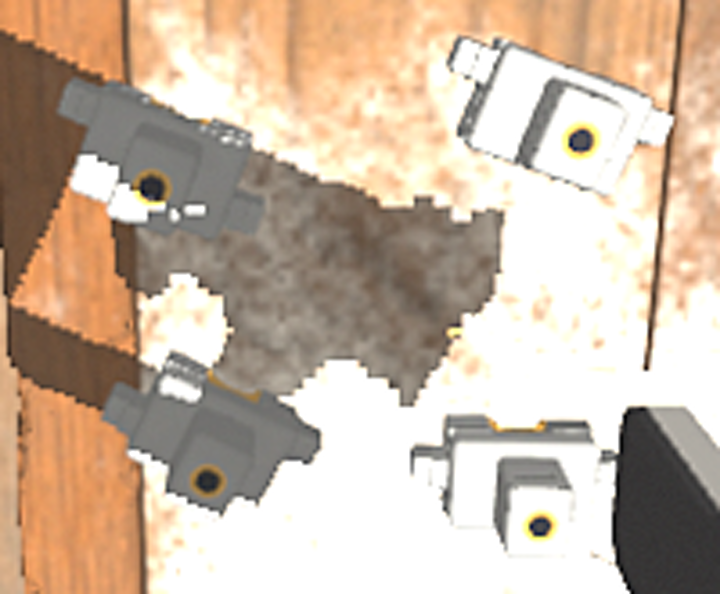

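play_rows --pt "-4.3 0.7 2" --pt "-4.3 0.7 2" --pt "-4.3 0.7 2" --pt "-4.3 0.6 2" --pt "0 0 0" --pt "0 0 0" --pt "0 0 0" --pt "0 0 0" --twist '[0,0,0,0,0,0,0,0]' --grip '[30,30,30,30,30,30,30,30]'

```text
t: 5.1
eef_pos: [0.4906, -0.3985, 0.2193]
orientation: [179.9, 0.0, 90.1]
contact_force: [0.5, 0.6, -0.3]
width: 0.0254
```

```bash
python3 - <<'E'
from h import *
r=shot('wrist','w2')
pts=[proj(r,p) for p in [(.564,-.236,.026),(.56,-.376,.026),(.422,-.254,.026),(.439,-.356,.026)]];print(np.array(pts))
np.savez('w2.npz',**r)
a=r['image'][:,:,::-1].astype(np.float32)/255
a=(np.clip(a**0.6,0,1)*255).astype(np.uint8)
tiles=[]
for p in pts:
    x,y=p.astype(int); x=min(max(x,50),590);y=max(y,45); tiles.append(cv2.resize(a[y-45:y+45,x-50:x+50],(400,300) if 0 else (400,360)[:2],interpolation=cv2.INTER_CUBIC)[:300] if 0 else cv2.resize(a[y-37:y+38,x-50:x+50],(400,300),interpolation=cv2.INTER_CUBIC))
cv2.imwrite('pics/w2t.png',np.vstack([np.hstack([tiles[2],tiles[0]]),np.hstack([tiles[3],tiles[1]])]))
E
```

```text
[[409.1503  -8.2903]
 [394.5936 153.425 ]
 [245.8178  14.7598]
 [270.4702 132.7049]]
```

View pics/w2t.png

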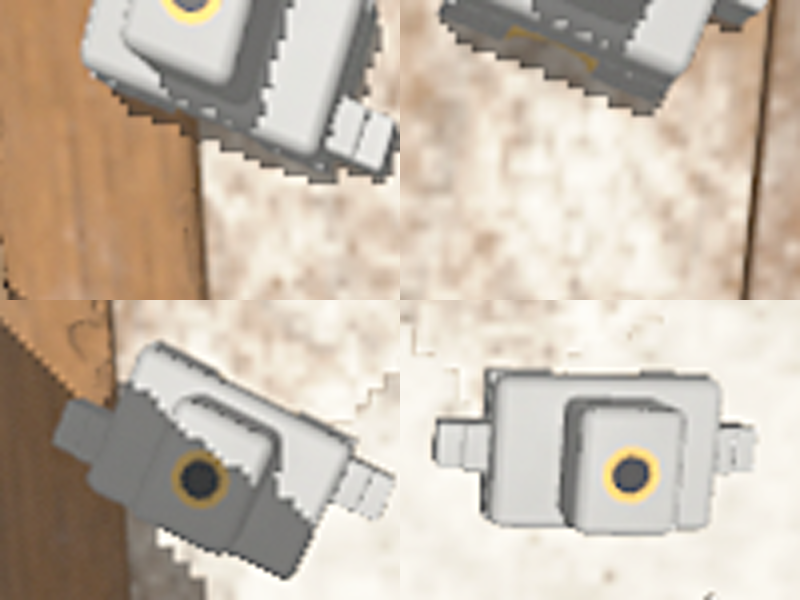

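```bash
cat > fit.py <<'E'
from h import *
from scipy.optimize import minimize
T={'a':(0,0),'b':(9,9),'c':(9,-9),'d':(-9,9)}
def rect(x0,x1,y0,y1,z,skip=''):
    c=[(x0,y0),(x1,y0),(x1,y1),(x0,y1)];out=[]
    for i in range(4):
        if str(i) in skip: continue
        a,b=np.array(c[i]),np.array(c[(i+1)%4]);n=max(3,int(np.hypot(*(b-a))))
        out+= [(*(a+(b-a)*s),z) for s in np.linspace(0,1,n)]
    return out
def cap(t):
    l,r=T[t]
    return np.array(rect(-41,-28,l-6,l+6,14,'1')+rect(28,41,r-6,r+6,14,'3')+rect(-28,28,-19,19,26)+rect(-12,12,-15,15,52)+rect(-12,12,-15,15,52))/1000.
def seat(t):   # in seat frame, z from bench
    l,r=T[t];o=[]
    for s,c in ((-1,l),(1,r)):
        x0,x1=sorted((s*30,s*42))
        o+=rect(x0,x1,-20,c-8,58)+rect(x0,x1,c+8,20,58)
    return np.array(o)/1000.
def dt(r,box=None):
    g=cv2.cvtColor(r['image'],cv2.COLOR_RGB2LAB)[:,:,0]
    g=cv2.createCLAHE(2,(8,8)).apply(g)
    e=cv2.Canny(g,40,110)
    return np.minimum(cv2.distanceTransform(255-e,cv2.DIST_L2,5),5.)
def world(M,x,y,th,z0=0):
    c,s=np.cos(th),np.sin(th);P=M.copy()
    P[:,0]=x+c*M[:,0]-s*M[:,1];P[:,1]=y+s*M[:,0]+c*M[:,1];P[:,2]+=z0
    return P
def pj(r,P):
    q=(r['extrinsics'][:3,:3]@P.T).T+r['extrinsics'][:3,3];q=q@r['intrinsics'].T
    return q[:,:2]/q[:,2:]
def cost(D,r,P):
    q=pj(r,P).astype(np.float32)
    return cv2.remap(D.astype(np.float32),q[None,:,0].copy(),q[None,:,1].copy(),cv2.INTER_LINEAR,borderValue=5).mean()
def fit(r,M,x,y,thd,rng=0.012,ar=25,z0=0,D=None):
    D=dt(r) if D is None else D;rs=np.random.default_rng(0);best=[]
    C=[(cost(D,r,world(M,x+a,y+b,np.radians(thd)+c,z0)),x+a,y+b,np.radians(thd)+c) for a,b,c in np.c_[rs.uniform(-rng,rng,(1500,2)),np.radians(rs.uniform(-ar,ar,1500))]]
    C.sort()
    for k in C[:6]:
        o=minimize(lambda v:cost(D,r,world(M,v[0]/100,v[1]/100,v[2],z0)),[k[1]*100,k[2]*100,k[3]],method='Nelder-Mead',options=dict(initial_simplex=np.array([[k[1]*100,k[2]*100,k[3]]]*4)+np.vstack([np.zeros(3),np.diag([.2,.2,.04])]),xatol=1e-3,fatol=1e-4))
        best.append((o.fun,o.x[0]/100,o.x[1]/100,np.degrees(o.x[2])))
    return min(best)
def draw(img,r,P,col=(0,0,255)):
    for u,v in pj(r,P): cv2.circle(img,(int(u*S),int(v*S)),1,col,-1)
S=1
E
python3 - <<'E'
from fit import *
r=dict(np.load('w2.npz'))
for n,x,y,t in (('P2',.56,-.376,0),('P4',.439,-.356,-25)):
    for k in 'abcd': print(n,k,np.round(fit(r,cap(k),x,y,t),4))
E
```

```text
P2 a [ 0.6728  0.5604 -0.3777 -1.0233]
P2 b [ 0.8525  0.5604 -0.3777 -1.575 ]
P2 c [ 0.8699  0.5604 -0.3776 -1.1721]
P2 d [ 0.9517  0.5604 -0.3777 -1.6772]
P4 a [  0.7587   0.4536  -0.3409 -37.4165]
P4 b [  1.0437   0.4417  -0.3599 -25.9148]
P4 c [  0.7341   0.4538  -0.341  -35.43  ]
P4 d [  1.0067   0.4418  -0.3598 -26.097 ]
```

play_rows --pt "5.2 -0.3 -2" --pt "5.2 -0.3 -2" --pt "5.2 -0.3 -2" --pt "5.2 -0.3 -2" --pt "5.2 -0.3 -1" --pt "5.2 -0.3 -1" --pt "0 0 0" --pt "0 0 0" --twist '[0,0,0,0,0,0,0,0]' --grip '[30,30,30,30,30,30,30,30]'

```text
t: 6.15
eef_pos: [0.4722, -0.0874, 0.3185]
orientation: [180.0, 0.0, 90.1]
contact_force: [-0.4, -0.1, -0.6]
width: 0.0258
```

```bash
python3 - <<'E'
from h import *
r=shot('wrist','w3');np.savez('w3.npz',**r)
x,y=proj(r,(.47,-.02,.05)).astype(int);print(x,y)
a=r['image'][:,:,::-1].astype(np.float32)/255
a=(a**0.7*255).astype(np.uint8)
x0,y0=max(0,x-130),max(0,y-110);print(x0,y0)
cv2.imwrite('pics/w3c.png',cv2.resize(a[y0:y0+200,x0:x0+260],None,fx=3,fy=3,interpolation=cv2.INTER_CUBIC))
E
```

```text
322 105
192 0
```

View pics/w3c.png

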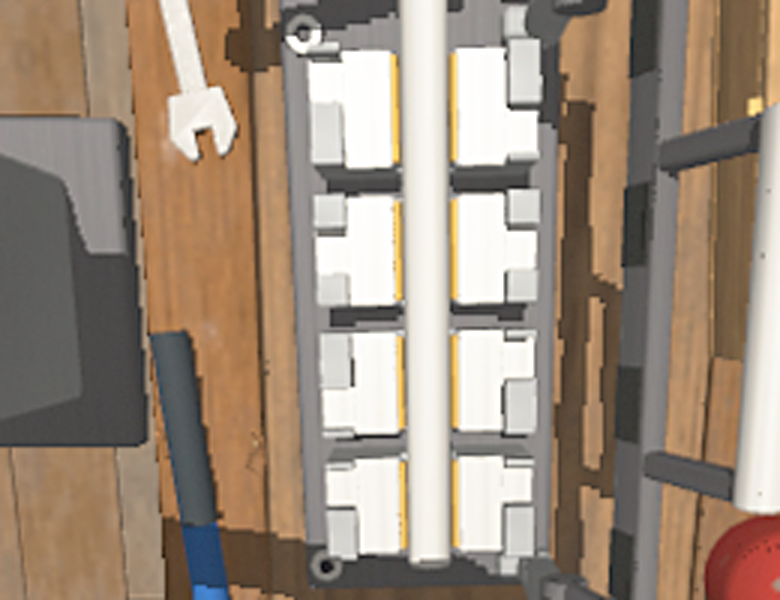

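```bash
cat >> fit.py <<'E'
ORD=dict(c=75,a=25,d=-25,b=-75)
BED=np.vstack([seat(k)+[0,v/1000,0] for k,v in ORD.items()])
E
python3 - <<'E'
from fit import *
r=dict(np.load('w3.npz'))
f=fit(r,BED,.48,-.02,2,rng=.03,ar=8);print(np.round(f,4))
f2=fit(r,BED,f[1],f[2],f[3],rng=.01,ar=4);print(np.round(f2,4))
x,y,t=f2[1:];t=np.radians(t)
for k,v in ORD.items(): print(k,x-np.sin(t)*v/1000,y+np.cos(t)*v/1000)
a=cv2.resize(r['image'][0:200,192:452,::-1],None,fx=3,fy=3,interpolation=cv2.INTER_CUBIC)
for u,v in pj(r,world(BED,x,y,t)): cv2.circle(a,(int((u-192)*3+1),int(v*3+1)),1,(0,0,255),-1)
cv2.imwrite('pics/w3f.png',a)
r1=cv2.imread('pics/w1.png')[:,:,::-1].copy()
E
```

```text
[ 0.5372  0.4837 -0.0205  0.9685]
[ 0.5371  0.4837 -0.0205  0.9439]
c 0.4824594963469302 0.054448607764415555
a 0.4832832000346317 0.004455393102475003
d 0.4841069037223333 -0.045537821559465536
b 0.4849306074100348 -0.09553103622140609
```

View pics/w3f.png

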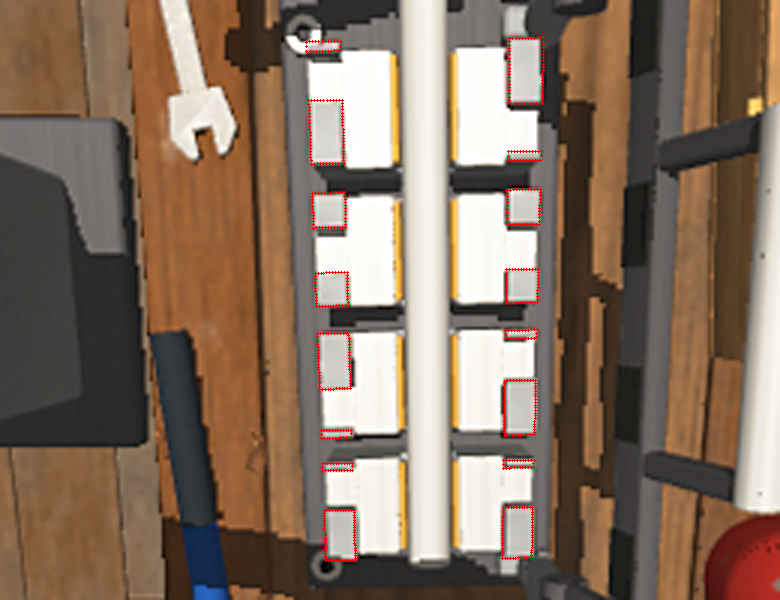

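play_rows --pt "-4.8 1.5 1" --pt "-4.8 1.5 1" --pt "-4.8 1.5 2.9" --pt "-4.8 1.5 3.3" --pt "-4.8 1.4 3.3" --pt "-5 1.4 3.3" --pt "0 0 0" --pt "0 0 0" --twist '[1,0,0,0,0,0,0,0]' --grip '[70,70,70,70,70,70,70,70]'

```text
t: 7.2
eef_pos: [0.5554, -0.3793, 0.1698]
orientation: [-180.0, -0.1, 88.9]
contact_force: [-0.4, -0.1, 1.6]
width: 0.0599
```

```bash
python3 - <<'E'
from fit import *
r=shot('wrist','w4');np.savez('w4.npz',**r)
f=fit(r,cap('a'),.5604,-.3777,-1,rng=.02);print(np.round(f,4))
to([f[1],f[2],.048],f[3]+90)
r3=dict(np.load('w3.npz'))
for u,v,z in ((408,100,.1035),(447,100,.199),(447,100,.17)): print(unproj(r3,u,v,z))
E
```

```text
[ 1.2823  0.5606 -0.378  -1.7967]
t 7.2 eef [ 0.5558 -0.3787  0.1709] rpy [179.97  -0.    88.96] w 0.0600 F [ 0.3 -0.   1.2]
slide cm [ 0.08  0.47 12.29] twist(mod180) 0.76 q6 -34.2
[ 0.5565 -0.0144  0.1035]
[ 0.5607 -0.0148  0.199 ]
[ 0.5713 -0.0147  0.17  ]
```

play_rows --pt "0.1 0.5 4" --pt "0 0 4" --pt "0 0 3" --pt "0 0 1.3" --pt "0 0 0" --pt "0 0 0" --pt "0 0 0" --pt "0 0 0" --twist '[0.3,0,0,0,0,0,0,0]' --grip '[70,70,70,70,70,0,0,0]' --force 60

```text
t: 8.25
eef_pos: [0.5619, -0.3781, 0.0491]
orientation: [179.9, 0.1, 88.7]
contact_force: [0.2, 0.5, 6.7]
width: 0.0228
```

play_rows --pt "0 0 0" --pt "0 0 0" --pt "0 0 0" --pt "0 0 0" --pt "0 0 -4" --pt "0 0 -4" --pt "0 0 -4" --pt "0 0 0" --twist '[0,0,0,0,0,0,0,0]' --grip '[0,0,0,0,0,0,0,0]'

```text
t: 9.25
eef_pos: [0.5626, -0.3786, 0.1706]
orientation: [179.7, 0.2, 88.7]
contact_force: [-0.3, -0.7, -3.9]
width: 0.0226
```

```bash
python3 - <<'E'
from fit import *
r=shot('wrist','w5')
print(r['image'].shape)
to([.4833,.0045,.25],90.94)
E
```

```text
(400, 640, 3)
t 9.3 eef [ 0.5613 -0.3777  0.1678] rpy [179.92   0.05  88.7 ] w 0.0226 F [-1.   0.3 -4.1]
slide cm [38.03 -8.65 -8.27] twist(mod180) -2.24 q6 -33.6
```

View pics/w5.png

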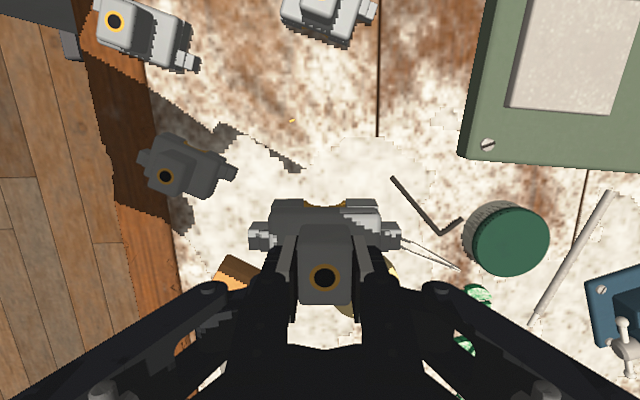

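play_rows --pt "3 -2.2 -4.2" --pt "5 -2.2 -4.1" --pt "5.5 -2.2 0" --pt "5.5 -2 0" --pt "5.5 0 0" --pt "5.5 0 0" --pt "5 0 0" --pt "3 0 0" --twist '[0,0,0,0,0,0,0,0]' --grip '[0,0,0,0,0,0,0,0]'

```text
t: 10.3
eef_pos: [0.4839, 0.0022, 0.2442]
orientation: [-179.7, -0.0, 88.8]
contact_force: [0.2, -0.5, -4.3]
width: 0.0227
```

play_rows --pt "0 0 3" --pt "0 0 3" --pt "0 0 3" --pt "0 0 2" --pt "0 0 0" --pt "0 0 0" --pt "0 0 0" --pt "0 0 0" --twist '[-2.2,0,0,0,0,0,0,0]' --grip '[0,0,0,0,0,0,0,0]'

```text
t: 11.3
eef_pos: [0.4859, -0.0001, 0.1375]
orientation: [179.9, -0.0, 90.9]
contact_force: [0.1, 0.8, -3.0]
width: 0.0231
```

```bash
python3 - <<'E'
from fit import *
r=shot('wrist','w6')
f=fit(r,BED,.4837,-.0205,.94,rng=.006,ar=3);print(np.round(f,4))
to([.4833,.0045,.112],90.94)
E
```

```text
[ 2.2933  0.4819 -0.0203  0.9145]
t 11.3 eef [ 0.4858 -0.0001  0.1374] rpy [179.93  -0.    90.9 ] w 0.0226 F [-0.1 -0.2 -2.9]
slide cm [ 0.46 -0.25  2.54] twist(mod180) -0.04 q6 -2.3
```

View pics/w6.png

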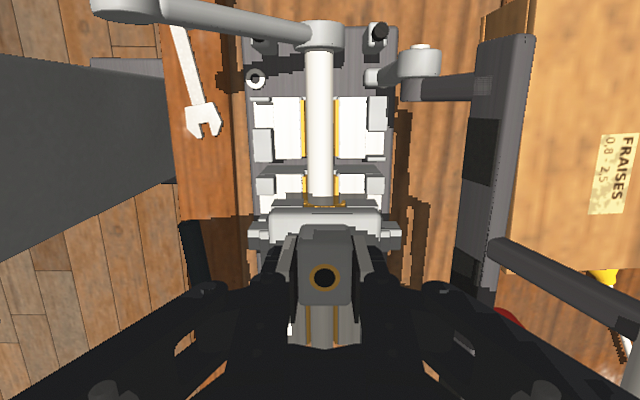

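play_rows --pt "0.4 -0.2 1.2" --pt "0 0 1.2" --pt "0 0 0" --pt "0 0 0.4" --pt "0 0 0.4" --pt "0 0 0.4" --pt "0 0 0.4" --pt "0 0 0.1" --twist '[0,0,0,0,0,0,0,0]' --grip '[0,0,0,0,0,0,0,0]'

```text
t: 12.35
eef_pos: [0.4831, 0.0039, 0.0956]
orientation: [-179.9, -0.0, 90.9]
contact_force: [-1.9, -0.4, -0.2]
width: 0.0225
```

```bash
python3 - <<'E'
from fit import *
to([.4838,.0045,.095],90.94)
E
```

```text
t 12.3 eef [0.4831 0.0039 0.0956] rpy [-179.95   -0.01   90.9 ] w 0.0225 F [-1.9 -0.4 -0.2]
slide cm [0.06 0.07 0.06] twist(mod180) -0.04 q6 -1.8
```

play_rows --pt "0 0 0" --pt "0 0 0" --pt "0 0 0" --pt "0 0 -2" --pt "0 0 -5" --pt "0 0 -5" --pt "0 0 -5" --pt "0 0 0" --twist '[0,0,0,0,0,0,0,0]' --grip '[50,50,50,50,50,50,50,50]'

```text
t: 13.35
eef_pos: [0.4863, 0.0039, 0.2708]
orientation: [179.3, 0.0, 90.9]
contact_force: [0.4, -0.5, -0.3]
width: 0.0425
```

play_rows --pt "-5 0 0" --pt "-5 0 0" --pt "-5 2.7 0" --pt "-5 2.7 1.5" --pt "-4 2.7 4" --pt "0 0 0" --pt "0 0 0" --pt "0 0 0" --twist '[0,0,0,0,0,0,0,0]' --grip '[70,70,70,70,70,70,70,70]'

```text
t: 14.35
eef_pos: [0.5682, -0.2338, 0.2123]
orientation: [179.9, 0.0, 91.0]
contact_force: [0.7, -0.6, 0.7]
width: 0.0596
```

```bash
python3 - <<'E'
from fit import *
r=shot('wrist','w7');np.savez('w7.npz',**r)
f=fit(r,cap('b'),.564,-.236,-20,rng=.015);print(np.round(f,4))
a=r['image'][:,:,::-1].copy()
draw(a,r,world(cap('b'),f[1],f[2],np.radians(f[3])))
cv2.imwrite('pics/w7f.png',a)
to([f[1],f[2],.048],f[3]+90)
E
```

```text
[  0.7262   0.5641  -0.2364 -19.7341]
t 14.4 eef [ 0.5683 -0.2338  0.2125] rpy [179.86   0.05  90.97] w 0.0597 F [-0.2  0.   0.1]
slide cm [-0.25 -0.46 16.45] twist(mod180) 20.71 q6 -24.4
```

View pics/w7f.png

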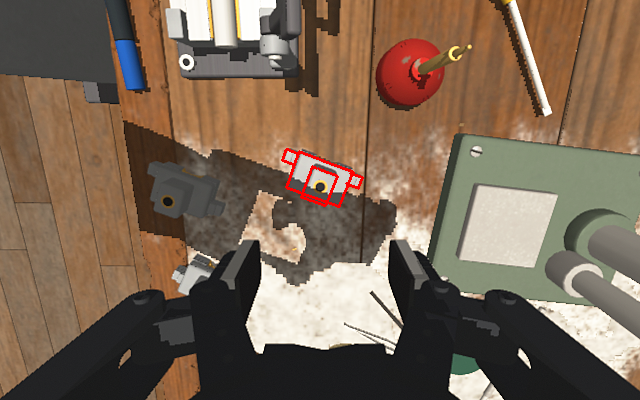

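play_rows --pt "-0.25 -0.4 3" --pt "0 0 4" --pt "0 0 4" --pt "0 0 4" --pt "0 0 1.4" --pt "0 0 0" --pt "0 0 0" --pt "0 0 0" --twist '[0,10.3,10.3,0,0,0,0,0]' --grip '[70,70,70,70,70,70,0,0]'

```text
t: 15.4
eef_pos: [0.565, -0.2375, 0.0486]
orientation: [179.8, 0.0, 70.3]
contact_force: [-7.9, 2.1, 5.4]
width: 0.0238
```

play_rows --pt "0 0 0" --pt "0 0 0" --pt "0 0 0" --pt "0 0 -4" --pt "0 0 -5" --pt "0 0 -5" --pt "0 0 -4" --pt "0 0 0" --twist '[0,0,0,0,0,-10,-10,-0.9]' --grip '[0,0,0,0,0,0,0,0]'

```text
t: 16.4
eef_pos: [0.5656, -0.2379, 0.2303]
orientation: [179.6, 0.2, 91.2]
contact_force: [-0.1, -1.1, -3.8]
width: 0.0228
```

```bash
python3 - <<'E'
from fit import *
to([.4855,-.0955,.2278],90.94)
E
```

```text
t 16.4 eef [ 0.5656 -0.2379  0.2303] rpy [179.61   0.17  91.17] w 0.0228 F [-0.1 -1.1 -3.8]
slide cm [14.4  -7.71  0.15] twist(mod180) 0.23 q6 -25.1
```

play_rows --pt "0 -4 0" --pt "4 -3.7 0" --pt "5 0 0" --pt "5.3 0 0" --pt "0 0 4" --pt "0 0 4" --pt "0 0 2" --pt "0 0 0" --twist '[0,0,0,0,0,0,0,0]' --grip '[0,0,0,0,0,0,0,0]'

```text
t: 17.4
eef_pos: [0.4816, -0.0952, 0.1238]
orientation: [-179.6, -0.1, 91.1]
contact_force: [0.0, 0.0, -3.3]
width: 0.0228
```

```bash
python3 - <<'E'
from fit import *
r=shot('wrist','w8')
to([.4855,-.0962,.112],90.94)
E
```

```text
t 17.4 eef [ 0.483  -0.0956  0.1253] rpy [-179.77   -0.06   91.14] w 0.0226 F [ 1.   0.1 -2.7]
slide cm [-0.07  0.26  1.33] twist(mod180) 0.2 q6 -13.7
```

play_rows --pt "0 0.1 1.2" --pt "0 0 0" --pt "0 0 0" --pt "0 0 0.4" --pt "0 0 0.4" --pt "0 0 0.4" --pt "0 0 0.4" --pt "0 0 0.2" --twist '[0,0,0,0,0,0,0,0]' --grip '[0,0,0,0,0,0,0,0]'

```text
t: 18.45
eef_pos: [0.4851, -0.0958, 0.0966]
orientation: [-180.0, -0.0, 91.2]
contact_force: [0.3, -0.1, -3.3]
width: 0.0225
```

```bash
python3 - <<'E'
from fit import *
to([.4855,-.0962,.095],90.94)
E
```

```text
t 18.4 eef [ 0.4851 -0.0958  0.0966] rpy [-179.97   -0.01   91.21] w 0.0225 F [ 0.3 -0.1 -3.3]
slide cm [-0.04  0.04  0.16] twist(mod180) 0.27 q6 -13.7
```

play_rows --pt "0 0 0.2" --pt "0 0 0" --pt "0 0 0" --pt "0 0 0" --pt "0 0 -3" --pt "0 0 -5" --pt "0 0 -5" --pt "0 0 -3" --twist '[0,0,0,0,0,0,0,0]' --grip '[0,0,50,50,50,50,50,50]'

```text
t: 19.45
eef_pos: [0.4866, -0.0961, 0.2582]
orientation: [179.7, 0.1, 91.2]
contact_force: [0.7, -0.1, -0.5]
width: 0.0425
```

play_rows --pt "-5.3 -0.8 0" --pt "-5.3 -0.9 0" --pt "-5.3 -0.9 0" --pt "-5.3 -0.9 2" --pt "-5.2 -0.8 3" --pt "0 0 0" --pt "0 0 0" --pt "0 0 0" --twist '[0,0,0,0,0,0,0,0]' --grip '[70,70,70,70,70,70,70,70]'

```text
t: 20.45
eef_pos: [0.4486, -0.3598, 0.2061]
orientation: [179.9, 0.1, 91.3]
contact_force: [0.1, 0.2, 0.6]
width: 0.0601
```

```bash
cat > look.py <<'E'
import sys
from fit import *
k,x,y,t,n=sys.argv[1],*map(float,sys.argv[2:5]),sys.argv[5]
r=shot('wrist',n);np.savez(n+'.npz',**r)
f=fit(r,cap(k),x,y,t,rng=.015,ar=12);print(np.round(f,4))
a=cv2.convertScaleAbs(r['image'][:,:,::-1],alpha=1.2,beta=20)
draw(a,r,world(cap(k),f[1],f[2],np.radians(f[3])))
u,v=proj(r,(f[1],f[2],.03)).astype(int);u=max(u,100);v=max(v,75)
z=r['image'][v-75:v+75,u-100:u+100,::-1]
cv2.imwrite(f'pics/{n}f.png',cv2.resize(np.hstack([z,a[v-75:v+75,u-100:u+100]]),(800,300),interpolation=cv2.INTER_CUBIC))
to([f[1],f[2],.048],f[3]+90)
E
python3 look.py d .4418 -.3598 -26 w9
```

```text
[  0.8862   0.441   -0.3593 -26.1088]
t 20.5 eef [ 0.4486 -0.3598  0.2061] rpy [179.9    0.07  91.3 ] w 0.0595 F [ 0.   0.7 -0.2]
slide cm [ 0.08 -0.79 15.81] twist(mod180) 27.41 q6 -41.2
```

View pics/w9f.png

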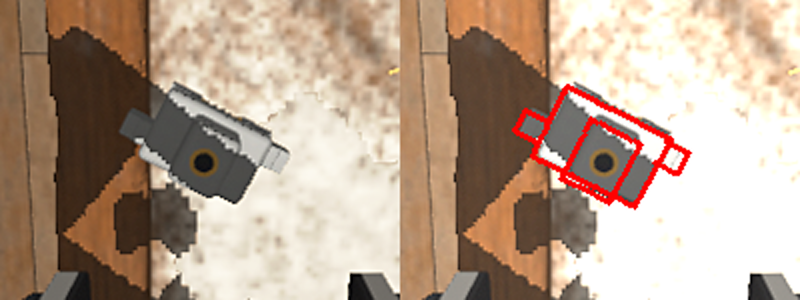

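play_rows --pt "0.1 -0.8 3" --pt "0 0 3" --pt "0 0 4" --pt "0 0 4" --pt "0 0 1.8" --pt "0 0 0" --pt "0 0 0" --pt "0 0 0" --twist '[0,9.2,9.2,9,0,0,0,0]' --grip '[70,70,70,70,70,70,0,0]'

```text
t: 21.5
eef_pos: [0.4408, -0.3604, 0.0484]
orientation: [179.8, 0.0, 63.8]
contact_force: [1.9, -2.3, -0.2]
width: 0.0239
```

play_rows --pt "0 0 0" --pt "0 0 0" --pt "0 0 0" --pt "0 0 -4" --pt "0 0 -5" --pt "0 0 -5" --pt "0 0 -4" --pt "0 0 0" --twist '[0,0,0,0,-7,-7,-7,-6.6]' --grip '[0,0,0,0,0,0,0,0]'

```text
t: 22.5
eef_pos: [0.4409, -0.3609, 0.2309]
orientation: [179.7, 0.3, 91.6]
contact_force: [0.0, -1.0, -2.5]
width: 0.0227
```

```bash
python3 - <<'E'
from fit import *
to([.4848,-.0455,.2278],90.94)
E
```

```text
t 22.5 eef [ 0.4409 -0.3609  0.2309] rpy [179.67   0.3   91.62] w 0.0227 F [ 0.  -1.  -2.5]
slide cm [31.4   5.28  0.18] twist(mod180) 0.68 q6 -42.1
```

play_rows --pt "5.2 1 0" --pt "5.2 1 0" --pt "5.2 1 0" --pt "5.2 1 0" --pt "5.2 1.2 0" --pt "5.3 0 0" --pt "0 0 4" --pt "0 0 4" --twist '[0,0,0,0,0,0,0.5,0]' --grip '[0,0,0,0,0,0,0,0]'

```text
t: 23.5
eef_pos: [0.484, -0.0448, 0.1465]
orientation: [179.9, 0.0, 91.0]
contact_force: [0.7, -0.6, -2.6]
width: 0.0227
```

play_rows --pt "0 0 1" --pt "0 0 1.5" --pt "0 0 0" --pt "0 0 0" --pt "0 0 0" --pt "0 0 0" --pt "0 0 0" --pt "0 0 0" --twist '[0,0,0,0,0,0,0,0]' --grip '[0,0,0,0,0,0,0,0]'

```text
t: 24.5
eef_pos: [0.4841, -0.0457, 0.122]
orientation: [180.0, -0.0, 90.9]
contact_force: [-0.4, -0.1, -3.0]
width: 0.0225
```

```bash
python3 - <<'E'
from fit import *
to([.4848,-.0465,.112],90.94)
E
```

```text
t 24.5 eef [ 0.4841 -0.0457  0.122 ] rpy [179.99  -0.    90.91] w 0.0225 F [-0.4 -0.1 -3. ]
slide cm [-0.08  0.07  1.  ] twist(mod180) -0.03 q6 -7.7
```

Descend, release, rise, and move towards cap c.

play_rows --pt "-0.1 0 0.8" --pt "0 0 0.3" --pt "0 0 0.4" --pt "0 0 0.4" --pt "0 0 0.4" --pt "0 0 0.4" --pt "0 0 0" --pt "0 0 0" --twist '[0,0,0,0,0,0,0,0]' --grip '[0,0,0,0,0,0,0,0]'

```text
t: 25.5
eef_pos: [0.4841, -0.0467, 0.0949]
orientation: [180.0, -0.0, 90.9]
contact_force: [-0.3, 0.8, -3.1]
width: 0.0224
```

```bash
python3 - <<'E'
from fit import *
to([.4848,-.0465,.095],90.94)
E
```

```text
t 25.5 eef [ 0.4841 -0.0467  0.0949] rpy [180.    -0.01  90.9 ] w 0.0224 F [-0.3  0.8 -3.1]
slide cm [ 0.02  0.07 -0.01] twist(mod180) -0.04 q6 -7.8
```

play_rows --pt "0 0 0.1" --pt "0 0 0" --pt "0 0 0" --pt "0 0 0" --pt "0 0 -3" --pt "0 0 -5" --pt "0 0 -5" --pt "0 0 -3" --twist '[0,0,0,0,0,0,0,0]' --grip '[0,50,50,50,50,50,50,50]'

```text
t: 26.5
eef_pos: [0.4856, -0.0468, 0.2568]
orientation: [179.7, 0.0, 90.9]
contact_force: [0.1, -0.0, 0.5]
width: 0.0427
```

play_rows --pt "-4.2 -1.2 0" --pt "-4.2 -1.2 0" --pt "-4.2 -1.2 0" --pt "-4.1 -1.3 2" --pt "-4 -1.3 3" --pt "0 0 0" --pt "0 0 0" --pt "0 0 0" --twist '[0,0,0,0,0,0,0,0]' --grip '[70,70,70,70,70,70,70,70]'

```text
t: 27.5
eef_pos: [0.4264, -0.2541, 0.2049]
orientation: [179.9, 0.1, 91.0]
contact_force: [-0.7, 0.5, 0.8]
width: 0.0595
```

```bash
python3 look.py c .422 -.254 -25 w10
```

```text
[  0.758    0.4247  -0.2528 -21.1238]
t 27.6 eef [ 0.4263 -0.254   0.2048] rpy [179.89   0.05  90.99] w 0.0596 F [-0.9 -0.5  0.2]
slide cm [ 0.14 -0.18 15.68] twist(mod180) 22.12 q6 -33.1
```

View pics/w10f.png

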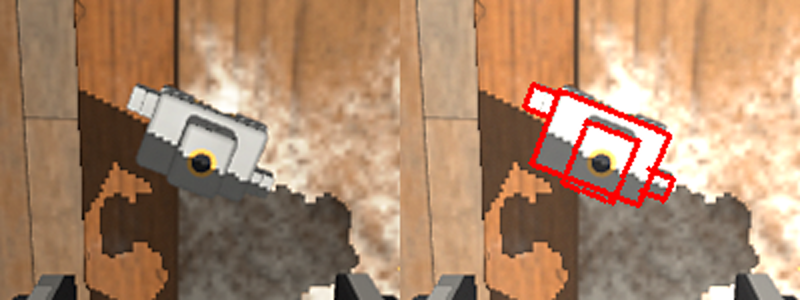

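Cap c is confirmed (left tongue upper, right tongue lower) and the fit is good.

play_rows --pt "0.1 -0.2 3" --pt "0 0 3" --pt "0 0 4" --pt "0 0 4" --pt "0 0 1.7" --pt "0 0 0" --pt "0 0 0" --pt "0 0 0" --twist '[0,7.4,7.4,7.3,0,0,0,0]' --grip '[70,70,70,70,70,70,0,0]'

```text
t: 28.55
eef_pos: [0.4244, -0.254, 0.0481]
orientation: [179.8, 0.0, 68.8]
contact_force: [6.1, -3.1, -0.7]
width: 0.0239
```

play_rows --pt "0 0 0" --pt "0 0 0" --pt "0 0 0" --pt "0 0 -4" --pt "0 0 -5" --pt "0 0 -5" --pt "0 0 -4" --pt "0 0 0" --twist '[0,0,0,0,-7.4,-7.4,-7.3,0]' --grip '[0,0,0,0,0,0,0,0]'

```text
t: 29.55
eef_pos: [0.4246, -0.2545, 0.2299]
orientation: [179.6, 0.2, 90.9]
contact_force: [0.5, -0.1, -2.8]
width: 0.0231
```

```bash
python3 - <<'E'
from fit import *
to([.4830,.0545,.2278],90.94)
E
```

```text
t 29.6 eef [ 0.4246 -0.2545  0.2299] rpy [179.65   0.22  90.87] w 0.0231 F [ 0.5 -0.1 -2.8]
slide cm [30.81  6.31  0.12] twist(mod180) -0.07 q6 -33.1
```

play_rows --pt "5.1 1.2 0" --pt "5.1 1.2 0" --pt "5.1 1.3 0" --pt "5.1 1.3 0" --pt "5.1 1.3 0" --pt "5.2 0 0" --pt "0 0 4" --pt "0 0 4" --twist '[0,0,0,0,0,0,0,0]' --grip '[0,0,0,0,0,0,0,0]'

```text
t: 30.55
eef_pos: [0.48, 0.0551, 0.1443]
orientation: [-179.8, 0.0, 90.9]
contact_force: [0.7, 0.7, -3.4]
width: 0.0229
```

play_rows --pt "0 0 1" --pt "0 0 1.5" --pt "0 0 0" --pt "0 0 0" --pt "0 0 0" --pt "0 0 0" --pt "0 0 0" --pt "0 0 0" --twist '[0,0,0,0,0,0,0,0]' --grip '[0,0,0,0,0,0,0,0]'

```text
t: 31.55
eef_pos: [0.4815, 0.0543, 0.122]
orientation: [180.0, -0.0, 90.9]
contact_force: [0.3, 0.2, -3.7]
width: 0.0229
```

```bash
python3 - <<'E'
from fit import *
shot('wrist','w11')
to([.4830,.0533,.112],90.94)
E
```

```text
t 31.6 eef [0.4815 0.0543 0.122 ] rpy [179.99  -0.01  90.9 ] w 0.0230 F [ 0.1 -0.3 -2.4]
slide cm [-0.1   0.15  1.  ] twist(mod180) -0.04 q6 4.2
```

View pics/w11.png

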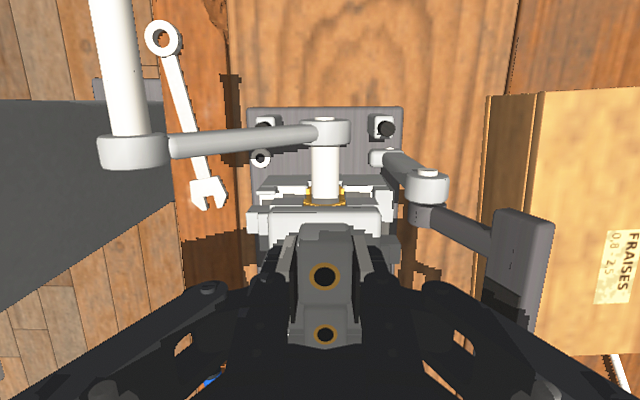

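play_rows --pt "-0.1 0.15 0.8" --pt "0 0 0.3" --pt "0 0 0.4" --pt "0 0 0.4" --pt "0 0 0.4" --pt "0 0 0.4" --pt "0 0 0" --pt "0 0 0" --twist '[0,0,0,0,0,0,0,0]' --grip '[0,0,0,0,0,0,0,0]'

```text
t: 32.6
eef_pos: [0.4831, 0.0533, 0.095]
orientation: [180.0, -0.0, 90.9]
contact_force: [0.3, 0.2, -3.3]
width: 0.0224
```

```bash
python3 - <<'E'
from fit import *
to([.4830,.0533,.095],90.94)
E
```

```text
t 32.6 eef [0.4831 0.0533 0.095 ] rpy [180.    -0.01  90.9 ] w 0.0224 F [ 0.3  0.2 -3.3]
slide cm [-0.   -0.01 -0.  ] twist(mod180) -0.04 q6 4.0
```

play_rows --pt "0 0 0.1" --pt "0 0 0" --pt "0 0 0" --pt "0 0 0" --pt "0 0 -3" --pt "0 0 -5" --pt "0 0 -5" --pt "0 0 -5" --twist '[0,0,0,0,0,0,0,0]' --grip '[0,50,50,50,50,50,50,50]'

```text
t: 33.6
eef_pos: [0.4836, 0.0533, 0.276]
orientation: [179.8, -0.0, 90.9]
contact_force: [0.5, 0.9, -0.2]
width: 0.0428
```

play_rows --pt "-4 0 -3" --pt "-4 0 -2" --pt "-2 0 0" --pt "0 0 0" --pt "0 0 0" --pt "0 0 0" --pt "0 0 0" --pt "0 0 0" --twist '[0,0,0,0,0,0,0,0]' --grip '[30,30,30,30,30,30,30,30]'

```text
t: 34.6
eef_pos: [0.4846, -0.0463, 0.3239]
orientation: [180.0, -0.0, 90.9]
contact_force: [0.6, -0.3, 0.0]
width: 0.0257
```

```bash
python3 - <<'E'
from fit import *
r=shot('wrist','w12');np.savez('w12.npz',**r)
D=dt(r)
for k,v in ORD.items():
    t=np.radians(.94);x=.4837-np.sin(t)*v/1000;y=-.0205+np.cos(t)*v/1000
    M=np.array(rect(-28,28,-19,19,26)+rect(-12,12,-15,15,52)*2)/1000.
    print(k,[(dz,np.round(fit(r,M,x,y,.94,rng=.004,ar=3,z0=.046+dz,D=D),4)) for dz in (0,.012)])
for n in ['keeper_grip','rocker_grip']:
    print(n,[( [round(float(x),3) for x in d['xyz']],round(d['confidence'],2),proj(r,d['xyz']).astype(int).tolist()) for d in spotter.boxes_of('wrist',n)])
to([.4830,.0533,.095],90.94)
E
```

```text
c [(0, array([0.4972, 0.4828, 0.055 , 0.9174])), (0.012, array([0.5701, 0.4831, 0.0535, 0.3707]))]
a [(0, array([0.5292, 0.4819, 0.0028, 1.1533])), (0.012, array([0.4881, 0.4827, 0.005 , 2.0718]))]
d [(0, array([ 0.5312,  0.4842, -0.0454,  0.894 ])), (0.012, array([ 0.5107,  0.4839, -0.0415,  0.9611]))]
b [(0, array([ 0.7717,  0.4853, -0.0948,  3.8526])), (0.012, array([ 0.8276,  0.4851, -0.0894,  1.5147]))]
keeper_grip []
rocker_grip [([0.468, 0.104, 0.063], 0.65, [311, 25])]
t 34.8 eef [ 0.4846 -0.0465  0.3239] rpy [180.    -0.01  90.92] w 0.0255 F [-0.3 -0.1 -0.6]
slide cm [ 9.98 -0.   22.89] twist(mod180) -0.02 q6 -7.8
```

View pics/w12.png

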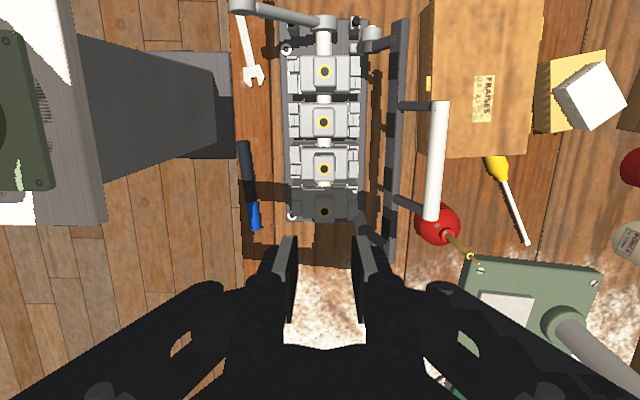

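```bash
python3 - <<'E'
from fit import *
s=shot('side','s2');np.savez('s2.npz',**s)
w12=dict(np.load('w12.npz'))
w11=shot('wrist') # same pose as w12 now
# rays for handle in w12
for u,v in ((441,103),(436,160),(430,218)): print('w12 handle',[unproj(w12,u,v,z).round(4) for z in (.17,.185,.2)])
for u,v in ((247,5),(324,20)): print('w12 rocker',unproj(w12,u,v,.1027).round(4),unproj(w12,u,v,.046).round(4))
p=proj(s,(.53,0,.12)).astype(int);print('side c',p)
x0,y0=p[0]-75,p[1]-65
a=cv2.resize(s['image'][y0:y0+120,x0:x0+150,::-1],None,fx=5,fy=5,interpolation=cv2.INTER_CUBIC)
print(x0,y0)
for x,y,z,c in ((.517,-.058,.1035,(0,255,0)),(.517+.044,-.058,.1035+.0955,(0,0,255)),(.517+.044,.018,.1035+.0955,(0,0,255)),(.392,.14,.1027,(255,0,0)),(.392,.19,.1027,(255,0,0))):
    u,v=proj(s,(x,y,z));cv2.circle(a,(int((u-x0+.5)*5),int((v-y0+.5)*5)),3,c,-1)
cv2.imwrite('pics/s2c.png',a)
E
```

```text
w12 handle [array([0.5797, 0.0257, 0.17  ]), array([0.5745, 0.0256, 0.185 ]), array([0.5693, 0.0256, 0.2   ])]
w12 handle [array([ 0.5809, -0.0218,  0.17  ]), array([ 0.5756, -0.0192,  0.185 ]), array([ 0.5703, -0.0167,  0.2   ])]
w12 handle [array([ 0.5814, -0.075 ,  0.17  ]), array([ 0.5761, -0.0696,  0.185 ]), array([ 0.5708, -0.0642,  0.2   ])]
w12 rocker [0.4089 0.1121 0.1027] [0.3967 0.1264 0.046 ]
w12 rocker [0.4821 0.1004 0.1027] [0.4819 0.1128 0.046 ]
side c [326 170]
251 105
```

View pics/s2c.png

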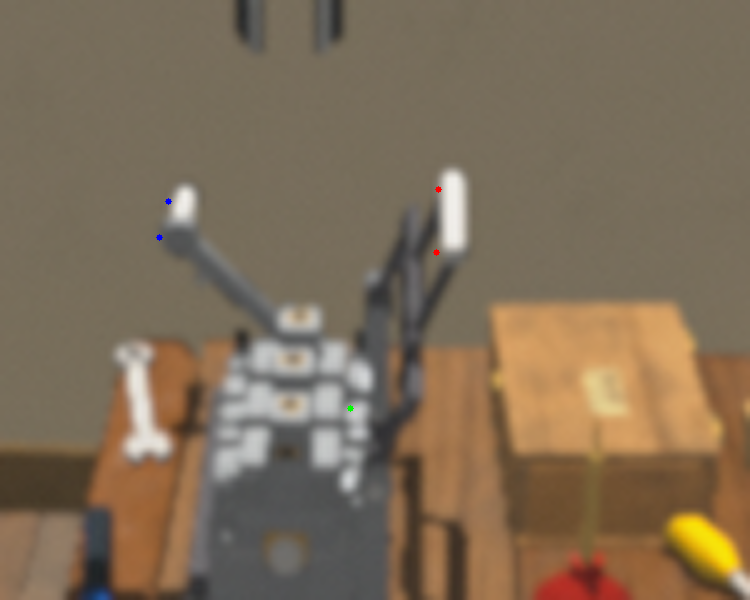

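```bash
python3 - <<'E'
from fit import *
from scipy.optimize import least_squares
s=dict(np.load('s2.npz'));w=dict(np.load('w12.npz'))
px=lambda u,v:np.array([251+u/5-.5,105+v/5-.5])
# keeper handle ends: near (-y) and far (+y); bed axes yaw .94deg
t=np.radians(.94);ex=np.array([np.cos(t),np.sin(t),0]);ey=np.array([-np.sin(t),np.cos(t),0])
def f(v):
    m=v[:3];L=v[3];o=[]
    for sg,a,b in ((-1,px(454,250),(429.5,220)),(1,px(454,172),(441.5,100))):
        p=m+sg*L*ey;o+=list(proj(s,p)-a)+list(proj(w,p)-b)
    return o
q=least_squares(f,[.565,-.02,.19,.04]);print('keeper handle mid',q.x,q.fun.round(1))
m=q.x[:3];dz=m[2]-.1035
ang=np.pi-np.arcsin(min(1,dz/.105));print('angle',ang,'hinge',m[:3]+.105*np.cos(ang)*ex, 'alt if 2.0', m+.105*np.cos(2.)*ex)
b=(m[:2]-[.4837,-.0205]);print('bed frame xy',b@ex[:2],b@ey[:2])
# rocker: arm-end boss side (180,237), rod end side (185,190); wrist boss (247,5)
def g(v):
    a,y=v;h=np.array([.4837,-.0205,.046])+y*ey+.105*(np.sin(a-1)*ex)+np.array([0,0,.105*np.cos(a-1)])
    return list(proj(s,h)-px(180,237))+list(proj(w,h)-(247,5))
q=least_squares(g,[0,.14]);print('rocker',q.x,q.fun.round(1))
for n in ['keeper_grip','rocker_grip']:
  shot('side');print(n,[(np.round(d['xyz'],3),round(d['confidence'],2)) for d in spotter.boxes_of('side',n)])
E
```

```text
keeper handle mid [ 0.5686 -0.0183  0.2043  0.046 ] [-0.1 -0.   0.4  0.  -0.6  0.3 -0.1 -0. ]
angle 1.8545782367574244 hinge [ 0.5392 -0.0188  0.2043] alt if 2.0 [ 0.5249 -0.0191  0.2043]
bed frame xy 0.08489825364689928 0.0007625406769874738
rocker [0.2889 0.1277] [ 1.5 -1.4 -0.9  0.3]
keeper_grip []
rocker_grip [(array([0.431, 0.102, 0.097]), 0.76)]
```

play_rows --pt "0.7 2.1 0" --pt "0.7 2.1 0" --pt "0.7 2.1 0" --pt "0.6 2.1 0" --pt "0 0 2.7" --pt "0 0 2.7" --pt "0 0 0" --pt "0 0 0" --twist '[0,0,0,0,0,0,0,0]' --grip '[60,60,60,60,60,60,60,60]'

```text
t: 36.05
eef_pos: [0.5687, -0.0184, 0.271]
orientation: [179.9, 0.0, 90.9]
contact_force: [0.0, -0.4, -0.3]
width: 0.0513
```

```bash
python3 - <<'E'
from fit import *
r=shot('wrist','w13');np.savez('w13.npz',**r)
to([.5686,-.0183,.204],90.94)
im=r['image'].astype(int)
m=((im.min(2)>185)).astype(np.uint8)
n,l,st,c=cv2.connectedComponentsWithStats(m)
for i in np.argsort(-st[1:,4])[:5]+1: print(st[i],c[i])
print('pred',proj(r,(.5686,-.0183,.204)),[proj(r,np.array([.5686,-.0183,.204])+s*.046*np.array([-.0164,1,0])) for s in (-1,1)])
for v in range(120,330,15): print(v,im[v,290:350:3].min(1))
E
```

```text
t 36.1 eef [ 0.5689 -0.0184  0.2714] rpy [179.85   0.01  90.9 ] w 0.0512 F [ 0.6 -0.5  0.9]
slide cm [ 0.02 -0.04  6.74] twist(mod180) -0.04 q6 -3.9
[ 513   83   71   78 2936] [548.2755 121.5613]
[ 195   50   70   69 2455] [230.5466  90.8367]
[ 201  130   65   49 1921] [233.494 151.089]
[ 281  301   69   48 1244] [316.6825 332.3135]
[ 315  147   20   68 1230] [324.8813 179.6374]
pred [323.9371 220.1383] [array([324.032 , 285.0728]), array([323.8294, 146.5001])]
120 [ 77  74 122 119 114  32  34  36  37  95  87  84  98  95  96  78  77 100
  96  94]
135 [ 76  77 124 123 116  85  34  40  43  66  91  89 102  97  93  83  87 102
  95  95]
150 [ 48  81 129 103  69  75  76  75 115 227 246 252 252 251 238 157  89 101
  95  98]
165 [ 39  45 123 125 121  81  33  44  95 226 245 251 252 251 236 149  90  98
  97  95]
180 [142  70 113 126 120  88  37  45  65 225 245 251 251 250 235 144  99  96
  89  98]
195 [ 56  78  95 127 120  83  42  43  39 224 246 251 251 250 233 146  43  36
  43  40]
210 [ 56  52  47  85  81  69  41  44  30 220 247 255 255 255 247 108  39  37
  42  41]
225 [ 71  26  32  55  54  40  96  43  38 110 117 115 118 116 113  96  41  40
  42  42]
240 [ 60  69  27  54  55  53  44  44  36 111 118 115 118 116 113  95  39  44
  43  40]
255 [ 82  74  48  55  47  48  48  47  45 112 119 116 118 115 112  95  41  43
  41  42]
270 [ 59  43  43  54  55  54  41  42  46 117 117 115 119 115 113  96  43  42
  42  42]
285 [ 79  55  39  51  55  52  80  98  94  93 119 116 119 116 106  89 101  99
 105 105]
300 [176 140  69  50  55  53 137 160  89  89  99 102  91 104 109  99 106  91
  96 102]
315 [128 191 215  35  54  54  94 181 185 224 202 127 111 152 146 132 127 127
 124 132]
```

play_rows --pt "0 0.1 2.5" --pt "0 0 2.5" --pt "0 0 1.8" --pt "0 0 0" --pt "0 0 0" --pt "0 0 0" --pt "0 0 0" --pt "0 0 0" --twist '[0,0,0,0,0,0,0,0]' --grip '[60,60,60,60,0,0,0,0]' --force 25

```text
t: 37.1
eef_pos: [0.5698, -0.0184, 0.2032]
orientation: [179.9, 0.0, 90.9]
contact_force: [-0.1, -0.3, 6.4]
width: 0.012
```

```bash
python3 - <<'E'
from fit import *
to([.5686,-.0183,.204],90.94)
h=np.array([.5386,-.0188,.1035])
e,R,o=pose();print(R.inv().apply(e-h), np.hypot(e[0]-h[0],e[2]-h[2]))
E
```

```text
t 37.1 eef [ 0.5698 -0.0184  0.2032] rpy [179.86   0.01  90.91] w 0.0120 F [-0.1 -0.3  6.4]
slide cm [ 0.01 -0.12 -0.08] twist(mod180) -0.03 q6 -3.9
[-0.0001  0.0314 -0.0996] 0.104445847182486
```

```bash
python3 - <<'E'
import numpy as np
a=np.linspace(1.875,0,17)
x=-10.5*np.cos(a);z=10.5*np.sin(a)
print(np.c_[a[1:],np.diff(x),-np.diff(z)].round(2).tolist())
E
```

```text
[[1.76, -1.19, -0.3], [1.64, -1.22, -0.16], [1.52, -1.23, -0.01], [1.41, -1.22, 0.13], [1.29, -1.2, 0.27], [1.17, -1.16, 0.41], [1.05, -1.1, 0.54], [0.94, -1.03, 0.67], [0.82, -0.95, 0.78], [0.7, -0.85, 0.89], [0.59, -0.74, 0.98], [0.47, -0.62, 1.06], [0.35, -0.49, 1.13], [0.23, -0.36, 1.18], [0.12, -0.22, 1.21], [0.0, -0.07, 1.23]]
```

play_rows --pt "0 -1.2 -0.3" --pt "0 -1.2 -0.15" --pt "0 -1.2 0" --pt "0 -1.2 0.15" --pt "0 0 0" --pt "0 0 0" --pt "0 0 0" --pt "0 0 0" --twist '[0,0,0,0,0,0,0,0]' --grip '[0,0,0,0,0,0,0,0]'

```text
t: 38.1
eef_pos: [0.5235, -0.0194, 0.2089]
orientation: [179.5, 0.1, 90.9]
contact_force: [-0.1, -0.7, 17.5]
width: 0.0123
```

```bash
python3 - <<'E'
from fit import *
to([.5698,-.0184,.2032],90.94)
h=np.array([.5386,-.0188,.1035])
e,R,o=pose();print(R.inv().apply(e-h), np.hypot(e[0]-h[0],e[2]-h[2]))
E
```

```text
t 38.1 eef [ 0.5235 -0.0194  0.2089] rpy [179.49   0.06  90.91] w 0.0123 F [-0.1 -0.7 17.5]
slide cm [0.03 4.62 0.61] twist(mod180) -0.03 q6 -4.3
[-0.0005 -0.0141 -0.1055] 0.10648211783313896
```

play_rows --pt "0 -1.2 0.1" --pt "0 -1.15 0.2" --pt "0 -1.1 0.4" --pt "0 -1.05 0.6" --pt "0 0 0" --pt "0 0 0" --pt "0 0 0" --pt "0 0 0" --twist '[0,0,0,0,0,0,0,0]' --grip '[0,0,0,0,0,0,0,0]'

```text
t: 39.1
eef_pos: [0.4739, -0.0203, 0.1908]
orientation: [-179.6, 0.0, 90.9]
contact_force: [-3.3, -5.1, 1.1]
width: 0.012
```

```bash
python3 - <<'E'
from fit import *
to([.4792,-.0194,.193],90.94)
h=np.array([.5386,-.0188,.1035])
e,R,o=pose();print(R.inv().apply(e-h), np.hypot(e[0]-h[0],e[2]-h[2]))
E
```

```text
t 39.1 eef [ 0.4739 -0.0203  0.1908] rpy [-179.61    0.04   90.92] w 0.0120 F [-3.3 -5.1  1.1]
slide cm [ 0.08  0.53 -0.23] twist(mod180) -0.02 q6 -4.7
[-0.0005 -0.0653 -0.0868] 0.1086526028036895
```

play_rows --pt "0 -1.0 0.75" --pt "0 -0.95 0.9" --pt "0 -0.8 1.0" --pt "0 -0.65 1.05" --pt "0 0 0" --pt "0 0 0" --pt "0 0 0" --pt "0 0 0" --twist '[0,0,0,0,0,0,0,0]' --grip '[0,0,0,0,0,0,0,0]'

```text
t: 40.1
eef_pos: [0.4405, -0.0209, 0.1535]
orientation: [-179.7, 0.1, 90.9]
contact_force: [0.8, -5.6, -3.2]
width: 0.0118
```

```bash
python3 - <<'E'
from fit import *
to([.4285,-.0203,.1035],90.94)
E
```

```text
t 40.1 eef [ 0.4405 -0.0209  0.1535] rpy [-179.69    0.05   90.93] w 0.0118 F [ 0.8 -5.6 -3.2]
slide cm [ 0.08 -1.17  5.  ] twist(mod180) -0.01 q6 -5.0
```

play_rows --pt "0 -0.5 1.15" --pt "0 -0.4 1.25" --pt "0 -0.2 1.3" --pt "0 -0.1 1.2" --pt "0 0 0.3" --pt "0 0 0" --pt "0 0 0" --pt "0 0 0" --twist '[0,0,0,0,0,0,0,0]' --grip '[0,0,0,0,0,0,0,0]'

```text
t: 41.1
eef_pos: [0.4258, -0.0211, 0.1009]
orientation: [-179.4, 0.0, 91.0]
contact_force: [-5.2, -7.0, -3.5]
width: 0.0119
```

```bash
python3 - <<'E'
from fit import *
to([.4285,-.0203,.1035],90.94)
E
```

```text
t 41.1 eef [ 0.4258 -0.0211  0.1009] rpy [-179.35    0.04   90.97] w 0.0119 F [-5.2 -7.  -3.5]
slide cm [ 0.08  0.27 -0.26] twist(mod180) 0.03 q6 -5.2
```

play_rows --pt "0 0.1 0.2" --pt "0 0 0.2" --pt "0 0 0.2" --pt "0 0 0" --pt "0 0 0" --pt "0 0 0" --pt "0 0 0" --pt "0 0 0" --twist '[0,0,0,0,0,0,0,0]' --grip '[0,0,0,0,0,0,0,0]'

```text
t: 42.1
eef_pos: [0.4257, -0.0211, 0.0961]
orientation: [-179.2, 0.0, 91.0]
contact_force: [-10.3, -7.7, 10.8]
width: 0.0121
```

```bash
python3 - <<'E'
from fit import *
to([.4285,-.0203,.1035],90.94)
E
```

```text
t 42.1 eef [ 0.4257 -0.0211  0.0961] rpy [-179.24    0.05   90.98] w 0.0121 F [-10.3  -7.7  10.8]
slide cm [ 0.08  0.27 -0.74] twist(mod180) 0.04 q6 -5.2
```

play_rows --pt "0 0 -0.2" --pt "0 0.2 0" --pt "0 0 0" --pt "0 0 -2.5" --pt "0 0 -3" --pt "0 0 -3" --pt "0 0 0" --pt "0 0 0" --twist '[0,0,0,0,0,0,0,0]' --grip '[0,35,35,35,35,35,35,35]'

```text
t: 43.1
eef_pos: [0.4326, -0.0202, 0.1831]
orientation: [-179.9, -0.0, 90.9]
contact_force: [-0.3, -0.7, -0.4]
width: 0.03
```

```bash
python3 - <<'E'
from fit import *
r=shot('wrist','w14');np.savez('w14.npz',**r)
to([.4285,-.0203,.1035],90.94)
for x,z in ((.43,.1035),(.43,.11)): print(proj(r,(x,-.0195,z)),proj(r,(x,-.0195-.046,z)),proj(r,(x,-.0195+.046,z)))
im=r['image'].astype(int)
for v in range(120,300,15): print(v,im[v,280:370:4].min(1))
E
```

```text
t 43.1 eef [ 0.4323 -0.0202  0.1828] rpy [-179.85   -0.03   90.91] w 0.0298 F [0.8 0.2 0.5]
slide cm [-0.   -0.36  7.93] twist(mod180) -0.03 q6 -5.1
[320.6372 212.6841] [319.8296 274.625 ] [321.5464 142.9534]
[320.5213 216.0053] [319.6975 279.5069] [321.4519 144.2624]
120 [ 79  71  74  85  76  75  62 102 110  99 123 161 153 166 150 245 245 245
 250  77 225 243 243]
135 [ 85  79  79  83  75  76  62  99 105  99 117 158 154 165 115 117 116 113
 113 111 113 113 111]
150 [ 74  80  74  69  71  68 232 254 255 255 247 156 156 157 157 157 157 155
 155 154 154 154 154]
165 [ 71  71  75  66  68  67 210 254 255 254 244  57 161 162 250 242 244 240
 247 193 242 242 242]
180 [ 88  82  71  71  62  65 189 255 255 254 244  55 159 160 141 240 240 242
  84 214 238 239 238]
195 [ 74  76  84  70  67  73 142 251 254 254 246  67  60  54 118 117 116 116
 116 118 120 120 117]
210 [ 35  36  37  35  32  37 105 251 254 255 247  73  61  63  90 100 100  99
  98  95 116 148 231]
225 [ 35  35  39  37  39  36  58 123 129 128 123  90  60  62 106 101 102 103
  85  97 101 101 100]
240 [141 141  30  38  61  78  41 124 128 128 124  90  60  61  87 101  98 100
  98  43  27 108 108]
255 [141  20  32  14  80  75  56 124 130 127 124 103  59  61  89  89  89  85
  85  24  32  26 108]
270 [ 23  31  31  18  85  69  36 124 133 128 123  48  58  57  57  58  57  58
  59  29  31  31  26]
285 [ 40  32  32  66  85  87  37  45  48  43  47 125  74  59  89  99  98  97
  83  95  32  31  40]
```

play_rows --pt "0 -0.55 0" --pt "0 0 0" --pt "0 0 2.5" --pt "0 0 2.3" --pt "0 0 0.4" --pt "0 0 0.3" --pt "0 0 0.2" --pt "0 0 0" --twist '[0,0,0,0,0,0,0,0]' --grip '[0,0,0,0,0,0,0,0]'

```text
t: 44.15
eef_pos: [0.4279, -0.0206, 0.1288]
orientation: [179.9, 0.0, 90.9]
contact_force: [-4.0, -0.3, 11.5]
width: 0.0002
```

```bash
python3 - <<'E'
from fit import *
to([.4265,-.0203,.125],90.94)
E
```

```text
t 44.1 eef [ 0.4279 -0.0206  0.1288] rpy [179.93   0.    90.91] w 0.0002 F [-4.  -0.3 11.5]
slide cm [ 0.03 -0.14  0.38] twist(mod180) -0.03 q6 -5.2
```

play_rows --pt "0 0 0.2" --pt "0 0 0" --pt "0 0 -3" --pt "0 0 -5" --pt "2 0 -5" --pt "5 0 -1" --pt "5 0 0" --pt "0 0 0" --twist '[0,0,0,0,0,0,0,0]' --grip '[0,0,0,0,0,0,0,0]'

```text
t: 45.15
eef_pos: [0.4259, 0.1019, 0.2659]
orientation: [179.9, -0.1, 91.2]
contact_force: [-0.8, -0.2, 0.0]
width: 0.0
```

```bash
python3 - <<'E'
from fit import *
r=shot('wrist','w15');np.savez('w15.npz',**r)
to([.4265,.1,.125],90.94)
t=np.radians(.94);ex=np.array([np.cos(t),np.sin(t),0]);ey=np.array([-np.sin(t),np.cos(t),0])
H=lambda a,y:np.array([.4837,-.0205,.046])+y*ey+.105*np.sin(a-1)*ex+np.array([0,0,.105*np.cos(a-1)])
print([proj(r,H(.29,y)).round() for y in (.128,.135,.185)])
a=cv2.resize(r['image'][:,:,::-1],(800,500),interpolation=cv2.INTER_CUBIC)
for y in (.128,.135,.16,.185):
    u,v=proj(r,H(.29,y));cv2.circle(a,(int(u*1.25),int(v*1.25)),2,(0,0,255),-1)
cv2.imwrite('pics/w15f.png',a)
print('spot',[(np.round(d['xyz'],3),round(d['confidence'],2),proj(r,d['xyz']).astype(int)) for d in spotter.boxes_of('wrist','rocker_grip')])
E
```

```text
t 45.2 eef [0.4258 0.1004 0.2656] rpy [179.91   0.    91.09] w 0.0000 F [-0.7  0.   0.4]
slide cm [-0.04  0.05 14.06] twist(mod180) 0.15 q6 10.7
[array([309., 185.]), array([309., 176.]), array([308., 115.])]
spot [(array([0.418, 0.111, 0.114]), 0.6, array([315, 176]))]
```

View pics/w15f.png

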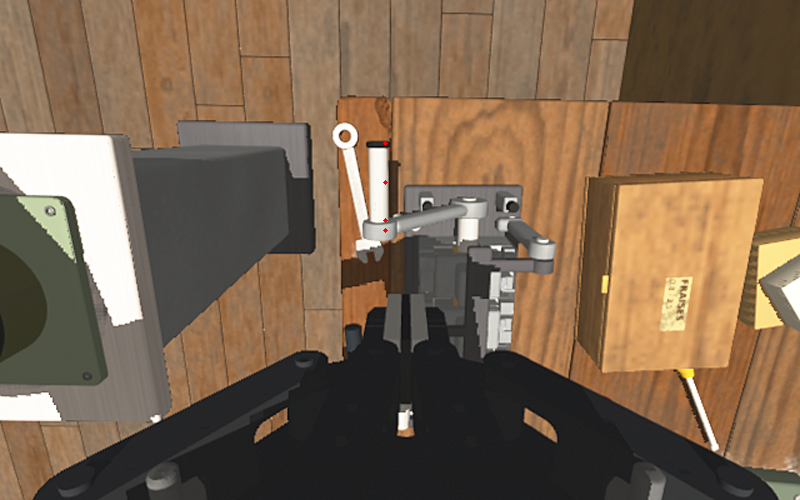

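```bash
python3 - <<'E'
from fit import *
from scipy.optimize import least_squares
r=dict(np.load('w15.npz'))
im=r['image'].astype(int)
for v in (125,135,145,155,165): 
    c=np.where(im[v,285:325].min(1)>(150))[0]+285;print(v,c.min(),c.max())
print('col',[ (v,im[v,302].min()) for v in range(108,190,4)])
t=np.radians(.94);ex=np.array([np.cos(t),np.sin(t),0]);ey=np.array([-np.sin(t),np.cos(t),0])
H=lambda a,y:np.array([.4837,-.0205,.046])+y*ey+.105*np.sin(a-1)*ex+np.array([0,0,.105*np.cos(a-1)])
for u,v in ((302,148),(303,148),(302,118),(302,176)):
    q=least_squares(lambda p:proj(r,H(*p))-(u,v),[.25,.16]);print(q.x,H(*q.x))
to([.4265,.1,.125],90.94)
E
```

```text
125 295 309
135 285 309
145 285 309
155 285 309
165 285 309
col [(108, np.int64(67)), (112, np.int64(52)), (116, np.int64(41)), (120, np.int64(248)), (124, np.int64(243)), (128, np.int64(243)), (132, np.int64(244)), (136, np.int64(244)), (140, np.int64(244)), (144, np.int64(244)), (148, np.int64(244)), (152, np.int64(244)), (156, np.int64(244)), (160, np.int64(244)), (164, np.int64(243)), (168, np.int64(244)), (172, np.int64(243)), (176, np.int64(247)), (180, np.int64(198)), (184, np.int64(204)), (188, np.int64(203))]
[0.2178 0.1579] [0.4071 0.1362 0.1205]
[0.2296 0.158 ] [0.408  0.1363 0.1213]
[0.223  0.1822] [0.4071 0.1605 0.1209]
[0.2126 0.1341] [0.4071 0.1123 0.1201]
t 45.2 eef [0.4258 0.0995 0.2654] rpy [179.95   0.02  90.99] w -0.0001 F [-0.8  0.5 -0.2]
slide cm [ 0.06  0.06 14.04] twist(mod180) 0.05 q6 10.7
```

play_rows --pt "2 -0.9 0" --pt "2.1 -0.9 0" --pt "0 0 4" --pt "0 0 4" --pt "0 0 4" --pt "0 0 2.4" --pt "0 0 0" --pt "0 0 0" --twist '[0,0,0,0,0,0,0,0]' --grip '[60,60,60,60,60,60,60,60]'

```text
t: 46.25
eef_pos: [0.4081, 0.1397, 0.1219]
orientation: [179.9, -0.0, 90.8]
contact_force: [-0.9, -0.3, 0.8]
width: 0.0514
```

play_rows --pt "0 0 0" --pt "0 0 0" --pt "0 0 0" --pt "0 0 0" --pt "0 0 0" --pt "0 0 0" --pt "0 0 0" --pt "0 0 0" --twist '[0,0,0,0,0,0,0,0]' --grip '[0,0,0,0,0,0,0,0]' --force 25

```text
t: 47.25
eef_pos: [0.4068, 0.1402, 0.121]
orientation: [-180.0, -0.0, 90.9]
contact_force: [-2.5, 0.9, 4.1]
width: 0.012
```

```bash
cat > arc.py <<'E'
import sys
from fit import *
a0,a1,n=map(float,sys.argv[1:4]) if len(sys.argv)>3 else (None,None,0)
e,R,o=pose();to([.4811,e[1],.046],90.94)
print('angle',1+np.arctan2(e[0]-.4811,e[2]-.046),'r',np.hypot(e[0]-.4811,e[2]-.046),'y',e[1])
if n:
    a=np.linspace(a0,a1,int(n)+1)-1
    print(np.c_[10.5*np.diff(np.sin(a)),-10.5*np.diff(np.cos(a))].round(2).tolist())
E
python3 arc.py .22 2.05 20
```

```text
t 47.2 eef [0.4068 0.1402 0.121 ] rpy [-179.96   -0.01   90.9 ] w 0.0120 F [-2.5  0.9  4.1]
slide cm [-0.12  7.43  7.49] twist(mod180) -0.04 q6 16.6
angle 0.2193861236107878 r 0.10551232008811075 y 0.14018991763543462
[[0.71, -0.64], [0.77, -0.58], [0.82, -0.5], [0.86, -0.43], [0.9, -0.35], [0.92, -0.26], [0.94, -0.18], [0.96, -0.09], [0.96, -0.0], [0.96, 0.09], [0.94, 0.17], [0.93, 0.26], [0.9, 0.34], [0.86, 0.42], [0.82, 0.5], [0.77, 0.57], [0.72, 0.64], [0.65, 0.7], [0.59, 0.76], [0.52, 0.81]]
```

play_rows --pt "0 0.7 -0.65" --pt "0 0.75 -0.6" --pt "0 0.8 -0.5" --pt "0 0.85 -0.4" --pt "0 0.9 -0.35" --pt "0 0.9 -0.25" --pt "0 0 0" --pt "0 0 0" --twist '[0,0,0,0,0,0,0,0]' --grip '[0,0,0,0,0,0,0,0]'

```text
t: 48.25
eef_pos: [0.4576, 0.1411, 0.1495]
orientation: [179.8, -0.0, 90.9]
contact_force: [-1.2, 1.0, 4.7]
width: 0.0119
```

```bash
python3 arc.py
```

```text
t 48.2 eef [0.4576 0.1411 0.1495] rpy [179.82  -0.04  90.9 ] w 0.0119 F [-1.2  1.   4.7]
slide cm [-0.04  2.31 10.35] twist(mod180) -0.04 q6 14.9
angle 0.7769077701349261 r 0.10608310518174663 y 0.1411086815924594
```

play_rows --pt "0 0.95 -0.2" --pt "0 0.95 -0.1" --pt "0 0.95 0" --pt "0 0.95 0.1" --pt "0 0.95 0.2" --pt "0 0.9 0.25" --pt "0 0.9 0.35" --pt "0 0.85 0.4" --twist '[0,0,0,0,0,0,0,0]' --grip '[0,0,0,0,0,0,0,0]'

```text
t: 49.25
eef_pos: [0.5307, 0.1422, 0.1381]
orientation: [180.0, -0.0, 90.9]
contact_force: [-2.1, 4.3, 1.2]
width: 0.0117
```

```bash
python3 arc.py
```

```text
t 49.2 eef [0.5307 0.1422 0.1381] rpy [180.    -0.01  90.9 ] w 0.0117 F [-2.1  4.3  1.2]
slide cm [ 0.08 -4.96  9.21] twist(mod180) -0.04 q6 12.9
angle 1.4943176671265708 r 0.10460360617666775 y 0.14217770279514383
```

play_rows --pt "0 0.8 0.5" --pt "0 0.75 0.55" --pt "0 0.7 0.65" --pt "0 0.65 0.7" --pt "0 0.6 0.75" --pt "0 0.5 0.8" --pt "0 0 0" --pt "0 0 0" --twist '[0,0,0,0,0,0,0,0]' --grip '[0,0,0,0,0,0,0,0]'

```text
t: 50.25
eef_pos: [0.5685, 0.1424, 0.0998]
orientation: [-179.8, 0.0, 90.9]
contact_force: [-9.4, 1.9, 12.4]
width: 0.0119
```

```bash
python3 arc.py
```

```text
t 50.2 eef [0.5685 0.1424 0.0998] rpy [-179.8     0.03   90.91] w 0.0119 F [-9.4  1.9 12.4]
slide cm [ 0.14 -8.72  5.41] twist(mod180) -0.03 q6 12.0
angle 2.018892477013369 r 0.10263321238513906 y 0.14242972588662392
```

play_rows --pt "0 0.15 0.3" --pt "0 0 0" --pt "0 -0.4 -0.7" --pt "0 -0.5 -0.8" --pt "0 -0.6 -0.75" --pt "0 -0.65 -0.7" --pt "0 -0.7 -0.65" --pt "0 -0.75 -0.55" --twist '[0,0,0,0,0,0,0,0]' --grip '[0,0,0,0,0,0,0,0]'

```text
t: 51.25
eef_pos: [0.5335, 0.1416, 0.1364]
orientation: [-179.7, 0.1, 90.9]
contact_force: [-4.8, 0.5, -15.1]
width: 0.0119
```

```bash
python3 arc.py 1.5 -0.05 16
```

```text
t 51.2 eef [0.5335 0.1416 0.1364] rpy [-179.75    0.07   90.91] w 0.0119 F [ -4.8   0.5 -15.1]
slide cm [ 0.09 -5.2   9.06] twist(mod180) -0.03 q6 12.8
angle 1.5256903080071922 r 0.10449181652339763 y 0.14162048489952153
[[-0.91, -0.44], [-0.95, -0.35], [-0.98, -0.26], [-1.0, -0.16], [-1.01, -0.07], [-1.02, 0.03], [-1.01, 0.13], [-0.99, 0.23], [-0.96, 0.32], [-0.93, 0.41], [-0.88, 0.5], [-0.83, 0.59], [-0.77, 0.66], [-0.7, 0.73], [-0.63, 0.8], [-0.55, 0.86]]
```

play_rows --pt "0 -0.9 -0.25" --pt "0 -0.95 -0.25" --pt "0 -1.0 -0.25" --pt "0 -1.0 -0.15" --pt "0 -1.0 -0.05" --pt "0 -1.0 0.05" --pt "0 -1.0 0.15" --pt "0 -1.0 0.2" --twist '[0,0,0,0,0,0,0,0]' --grip '[0,0,0,0,0,0,0,0]'

```text
t: 52.25
eef_pos: [0.4614, 0.1404, 0.1482]
orientation: [179.2, 0.0, 91.0]
contact_force: [0.1, -7.8, 13.8]
width: 0.0123
```

```bash
python3 arc.py .7 -0.05 8
```

```text
t 52.2 eef [0.4614 0.1404 0.1482] rpy [179.22   0.01  90.98] w 0.0123 F [ 0.1 -7.8 13.8]
slide cm [-0.03  1.83 10.25] twist(mod180) 0.04 q6 14.9
angle 0.8091296765088762 r 0.10409663498070787 y 0.140387900894722
[[-0.93, 0.33], [-0.89, 0.42], [-0.85, 0.5], [-0.8, 0.58], [-0.74, 0.65], [-0.67, 0.72], [-0.6, 0.78], [-0.53, 0.83]]
```

play_rows --pt "0 -0.9 0.2" --pt "0 -0.9 0.4" --pt "0 -0.85 0.5" --pt "0 -0.8 0.6" --pt "0 -0.75 0.65" --pt "0 -0.7 0.7" --pt "0 -0.6 0.8" --pt "0 0 0" --twist '[0,0,0,0,0,0,0,0]' --grip '[0,0,0,0,0,0,0,0]'

```text
t: 53.25
eef_pos: [0.3977, 0.1388, 0.1053]
orientation: [-179.6, 0.1, 90.9]
contact_force: [-12.5, -3.8, 7.8]
width: 0.0122
```

```bash
python3 arc.py
```

```text
t 53.2 eef [0.3977 0.1388 0.1053] rpy [-179.55    0.12   90.91] w 0.0122 F [-12.5  -3.8   7.8]
slide cm [-0.12  8.38  5.86] twist(mod180) -0.03 q6 16.7
angle 0.047085784569496525 r 0.1023121434471216 y 0.13884200237488178
```

play_rows --pt "0 -0.5 0.3" --pt "0 -0.2 0.2" --pt "0 -0.2 0.3" --pt "0 0 0" --pt "0 0 0" --pt "0 0 0" --pt "0 0 0" --pt "0 0 0" --twist '[0,0,0,0,0,0,0,0]' --grip '[0,0,0,0,0,0,0,0]'

```text
t: 54.25
eef_pos: [0.3926, 0.1388, 0.0978]
orientation: [180.0, 0.1, 91.0]
contact_force: [-4.2, -7.3, 3.5]
width: 0.0117
```

```bash
python3 arc.py
```

```text
t 54.2 eef [0.3926 0.1388 0.0978] rpy [179.99   0.11  90.98] w 0.0117 F [-4.2 -7.3  3.5]
slide cm [-0.14  8.85  5.18] twist(mod180) 0.04 q6 17.1
angle -0.04142298428768365 r 0.10258982687463791 y 0.138819365850818
```

play_rows --pt "0 -0.2 0.2" --pt "0 -0.3 0.2" --pt "0 -0.3 0.1" --pt "0 0 0" --pt "0 0 0" --pt "0 0 0" --pt "0 0 0" --pt "0 0 0" --twist '[0,0,0,0,0,0,0,0]' --grip '[0,0,0,0,0,0,0,0]'

```text
t: 55.25
eef_pos: [0.3918, 0.1389, 0.0963]
orientation: [179.0, 0.1, 91.1]
contact_force: [6.2, -15.7, 20.5]
width: 0.0123
```

```bash
python3 arc.py
```

```text
t 55.2 eef [0.3918 0.1389 0.0963] rpy [179.04   0.05  91.1 ] w 0.0123 F [  6.2 -15.7  20.5]
slide cm [-0.17  8.85  5.17] twist(mod180) 0.16 q6 17.4
angle -0.05841729542441465 r 0.1025060501478674 y 0.13894259330732306
```

play_rows --pt "0 0.2 -0.1" --pt "0 0.3 -0.2" --pt "0 0 0" --pt "0 0 0" --pt "0 0 -1.5" --pt "0 0 -4" --pt "0 0 -5" --pt "0 0 -5" --twist '[0,0,0,0,0,0,0,0]' --grip '[0,0,40,40,40,40,40,40]'

```text
t: 56.25
eef_pos: [0.39, 0.1402, 0.2513]
orientation: [179.9, -0.0, 90.9]
contact_force: [-0.1, 0.3, -0.6]
width: 0.0339
```

play_rows --pt "-5 2 0" --pt "-5 2 0" --pt "-5 0 0" --pt "-4 0 0" --pt "0 0 0" --pt "0 0 0" --pt "0 0 0" --pt "0 0 0" --twist '[0,0,0,0,0,0,0,0]' --grip '[30,30,30,30,30,30,30,30]'

```text
t: 57.25
eef_pos: [0.4332, -0.0486, 0.2495]
orientation: [180.0, -0.0, 91.0]
contact_force: [-0.1, 0.1, -0.5]
width: 0.0257
```

```bash
python3 - <<'E'
from fit import *
r=shot('wrist','w16');np.savez('w16.npz',**r)
s=shot('side','s3')
t=np.radians(.94);ex=np.array([np.cos(t),np.sin(t),0]);ey=np.array([-np.sin(t),np.cos(t),0])
H=lambda a,y:np.array([.4837,-.0205,.046])+y*ey+.105*np.sin(a-1)*ex+np.array([0,0,.105*np.cos(a-1)])
im=r['image'].astype(int)
to([.44,-.03,.3],90.94)
for a in (0,.1,.2): print(a,[proj(r,H(a,y)).round(1) for y in (.145,.16,.175)])
K=lambda a,y:np.array([.5315,-.0188,.1035])+y*ey+.105*(-np.cos(a)*ex+np.array([0,0,np.sin(a)]))
for a in (0,.05,.1): print('k',a,[proj(r,K(a,y)).round(1) for y in (-.025,0,.025)])
def runs(v,lo,hi):
    c=np.where(im[v,lo:hi].min(1)>200)[0]+lo;return (c.min(),c.max(),len(c)) if len(c) else None
for y in (.145,.16,.175):
    u,v=proj(r,H(0,y)).astype(int); print('rock row',v,runs(v,u-25,u+25) if 0<=v<400 else None)
for y in (-.025,0,.025):
    u,v=proj(r,K(0,y)).astype(int); print('keep row',v,im[v,u-22:u+22:2].min(1))
print('oil',[(np.round(d['xyz'],3),round(d['confidence'],2)) for d in spotter.boxes_of('side','oil_can')])
E
```

```text
t 57.4 eef [ 0.4332 -0.0488  0.2495] rpy [179.99  -0.01  90.98] w 0.0259 F [-0.1  0.5  0.7]
slide cm [ 1.87  0.72 -5.05] twist(mod180) 0.04 q6 -8.9
0 [array([272.1, -44.8]), array([271.2, -69.7]), array([270.2, -95.5])]
0.1 [array([279.1, -50.2]), array([278.2, -76.1]), array([ 277.4, -103. ])]
0.2 [array([287.9, -55.5]), array([287.2, -82.5]), array([ 286.5, -110.5])]
k 0 [array([317. , 184.5]), array([316.8, 155.5]), array([316.6, 125. ])]
k 0.05 [array([317., 186.]), array([316.8, 156.6]), array([316.7, 125.5])]
k 0.1 [array([317.4, 187.6]), array([317.2, 157.6]), array([317., 126.])]
rock row -44 None
rock row -69 None
rock row -95 None
keep row 184 [ 70  69  68  73  68  62  35  92 239 250 253 254 249 244 211  63  50 142
 138 132 212 230]
keep row 155 [ 72  69  62  63  62  59  33 128 235 251 254 254 250 245 212  56  53  86
 147 128 187 234]
keep row 125 [ 69  63  61  61  62  62  32 156 236 251 254 254 251 245 212  49  95 146
 157 129 225 236]
oil [(array([ 0.645, -0.155,  0.04 ]), 0.71), (array([0.45 , 0.04 , 0.055]), 0.7), (array([ 0.483, -0.068,  0.08 ]), 0.42)]
```

play_rows --pt "5 0 -2" --pt "5 0 -2" --pt "4 0 -1" --pt "0 0 0" --pt "0 0 0" --pt "0 0 0" --pt "0 0 0" --pt "0 0 0" --twist '[0,0,0,0,0,0,0,0]' --grip '[0,0,0,0,0,0,0,0]'

```text
t: 58.4
eef_pos: [0.4309, 0.0899, 0.2993]
orientation: [-180.0, 0.0, 90.8]
contact_force: [0.8, -0.5, 0.9]
width: 0.0004
```

```bash
python3 - <<'E'
from fit import *
from scipy.optimize import least_squares
r=shot('wrist','w17')
t=np.radians(.94);ex=np.array([np.cos(t),np.sin(t),0]);ey=np.array([-np.sin(t),np.cos(t),0])
H=lambda a,y:np.array([.4837,-.0205,.046])+y*ey+.105*np.sin(a-1)*ex+np.array([0,0,.105*np.cos(a-1)])
im=r['image'].astype(int)
for y in (.15,.16,.17):
    u,v=proj(r,H(0,y)); v=int(round(v)); row=im[v,int(u)-25:int(u)+25].min(1); c=np.where(row>200)[0]+int(u)-25
    print('pred',u.round(1),v,'white',c.min(),c.max(), 'ang',[least_squares(lambda p:proj(r,H(*p))-(w,v),[.1,.16]).x[0].round(3) for w in (c.min()+6,c.mean(),c.max()-6)],row[::3])
E
```

```text
pred 285.9 137 white 280 289 ang [np.float64(0.002), np.float64(-0.031), np.float64(-0.067)] [ 94 101  96  94  54  63  73 233 247 233 175  21  38  31  26  63  47]
pred 285.5 126 white 279 288 ang [np.float64(-0.011), np.float64(-0.045), np.float64(-0.083)] [ 96  92  97 107  54  61 152 235 249 232 168  20  27  28  23  63  51]
pred 285.2 116 white 276 288 ang [np.float64(-0.073), np.float64(-0.064), np.float64(-0.073)] [ 98  99  90 104  51 107 148 239 252 230 163  21  27  28  24  61  47]
```

```bash
python3 -c "
from rig import ticket;print(ticket.finish_job())"
```

```text
the job is handed in; nothing more can be done
None
```

I put all four caps back, closed the keeper, swung the rocker to its rear stop and back to its front stop, and handed the job in at about 58 s.

- **Caps:** all four were on the bench. Along the shaft from left (+y) to right, c, a, d and b went onto their matching pedestals. Each one dropped home in one go, with the TCP at about 95 mm. The last picture before closing shows them in their seats. The model fits there matched the seat positions, but they could not tell home from 12 mm high on their own. The closed keeper is the better evidence, because it cannot shut over a cap that is not home.
- **Keeper:** I gripped the handle and swung it closed, then pressed on it with shut fingers. It stopped dead at 109.8 mm (110 mm expected when closed) under 11.5 N, well above its 3 to 6 N of friction.
- **Rocker:** it started at about 0.22 rad, not at the front stop. I swung it to the rear stop, where it read 2.02 rad and pushed back with about 15 N along its arc. I then swung it back to the front stop, which pushed back with about 20 N. After release the camera put it between about -0.07 and 0 rad.
- **Oil can:** a detector reading at the end gave its original position. I did not check that by eye.
- **Small disagreements:** while I moved the keeper and rocker, the handles pulled on the gripper with up to about 23 N because the measured hinge positions were a few mm off. The camera's rocker angle carries about 0.05 rad of uncertainty.

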